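Hook a dropped dish ring out from behind the bench guard

ROBOT

A 6-joint arm with a two-finger parallel gripper is mounted at the origin on the work surface. World frame = base frame: x ahead of the robot, y to its left, z up, the work surface at z = 0. Lengths are in m, angles in degrees, forces in N, time in s.
With the tool pointing down it reaches from about 0.25 to 0.725 m from the base axis. Payload 9.7 kg.
Tool frame: the origin (TCP) lies midway between the tips of the shut fingers; the grasp point (between the pads) lies 19 mm behind it (bot.pinch_z is the distance from the TCP to the grasp point, in m); z points along the fingers, y is the direction in which the jaws open and shut (so a half turn about z gives the same grasp; the last joint's range is limited). The gripper opens to 85 mm and grips with 20 to 120 N. Pads are 22 mm wide; open, the fingers measure 114 mm over their backs; the gripper's body (76 mm by 85 mm) begins 54 mm behind the grasp point. The pads swing forward as they close: fully open they stand 13 mm farther back than shut.
Start: joints at [-71.62, 4.979, 10.078, 95.1, 0, 90], TCP at [0.173, -0.522, 0.231] pointing down, gripper open.
Joint ranges: [-179.16, 179.16], [-48.56, 103.87], [-65.8, 70.77], [-126.05, 130.52], [-82.76, 87.17], [-180, 180]. Speed limits (degrees/s): [127.2, 127.2, 147.25, 180, 180, 180].

INTERFACE

Orientations are given as [roll, pitch, yaw] about the fixed x, y, z axes, in that order (R = Rz(yaw) Ry(pitch) Rx(roll)).
In Python, from workcell import bot, imaging gives the robot as it stands.
- The arm moves only by the tool servo_tool, never from a script. Its argument "moves" is a list that holds one entry, the list of rows, each a list of 7 numbers: the turn, a rotation vector about the tool's x, y, z in rad, then the shift along the tool's x, y, z in cm, then the finger opening in cm, from 0 to 8.54. A call has 1 to 12 rows; each row shifts and turns the pose as measured when the row begins, along the tool's axes as they then stand; what a row does not reach is not made up. A row lasts 1/12 s, in which the tool goes at most 41.7 mm and 7.16 degrees, less where a joint would pass 70% of its speed; a pose out of reach is approached as far as the arm can. A call is refused whole if a number of a shift passes 4.17 or a number of a turn 0.125, either way. A call with a gripper value outside its range is refused whole. The fingers move at their own pace and stop on an object; "force" is the grip in N (left out, the last holds). Time passes only in rows, so rows that do not move let the fingers close. It gives the time, the measured TCP pose, the force and the opening at its end, in the units of the state.
- bot.get_obs(): the state, without advancing time (a new reading comes with each control period).
- imaging.camera(name): name is "scene" or "top"; returns the picture (384x512x3 uint8, blue, green, red); there is no depth.
- imaging.calibration(name): a dict with "fx", "fy", "cx", "cy" (pixels), "camera_from_world" (4x4, takes a point from world to camera coordinates). Camera axes: x right, y down, z forward; pixel columns grow to the right and rows downward; lengths in m; the calibration is good to about 2 mm. A picture is of the moment at which its call begins. calibration takes no time and is no camera call.
- bot.job_done(): hands the job in, once; it reports no verdict.
The state is a dict: "time": time; "q": joint angles; "qd": joint speeds; "joint_efforts": joint torques, N m; "ee_pos": TCP position; "tcp_rot": TCP orientation; "wrist_force": force on the tool from outside, world axes, zero at the start; "torque": the same for the moment, N m; "opening": finger opening in m.
Only numpy, scipy, OpenCV 4.12 (cv2) and the standard library are available. Lean on these libraries where they do the work, as an engineer would, in place of code of your own. Each camera call takes 0.05 s, during which the arm holds its last target.

TASK

The metal dish ring has dropped behind the fixed guard, under the wire shelf: take the hook from its slanted rest and with it draw the ring along the bench, out past the guard's open end; never touch the ring with the gripper while it is still behind the guard. Then stand the hook back in its rest as it was, and lay the ring flat and centred on the round glass plate of the light base. Leave the flask, the jar and the tip box where they stand.

Things in the scene. Friction and masses are not known exactly. Their poses are not given: they have to be found in the camera images.
- guard: Fixed aluminium guard. Origin: on the bench, mid-channel behind the guard sheet; x points away from the robot, y along the guard to the left. Sheet: 4 mm thick, 70 mm high, at x = -60 mm, y = -140 to 140 mm. Rear kerb 20 mm high, its front face at x = 80 mm. End plate 70 mm high at y = 142 mm. The end at y = -140 mm is open.
- shelf_edge (a point): Middle of the front edge of the guard's steel wire shelf, at (-45, 0, 160) mm in the guard's frame (axes as the guard's). Shelf: x = -49 to 89, y = -140 to 140, z = 160 to 173 mm, front and rear rails up to z = 214. The only way in for the rod is the slot between sheet top and shelf, so it must lean back about 35 degrees.
- open_end (a point): Open end of the guard on the bench, at (0, -140, 0) mm in its frame. Posts 12 mm thick, 215 mm high, carry the shelf at (-45, 135), (85, 135) and (85, -135) mm: there is none at the front corner here, so a rod reaching in over the sheet can travel out sideways.
- ring: The dropped dish ring: plain aluminium, outer diameter 96 mm, hole 62 mm, 16 mm thick, 110 to 230 g, lying flat. Origin: centre of its underside. Rim 17 mm wide, to be pinched from above, one finger in the hole.
- hook: Loose hook, steel flat bar, black handle, 150 g. Origin: heel (front end of the foot's underside). Foot: x = -34 to 0, 14 mm wide, 8 thick. Bar: 14 mm wide (y), 8 thick, 120 long, then handle 80 long, 18 wide (y), 16 thick; their centre line runs from (-6, 0, 5) mm along (-0.574, 0, 0.819), so 35 degrees from z. z is vertical, foot flat, when it stands in the rest.
- hook_grip (a point): Point on the centre line of the handle, 37 mm below its top end, where to grip it: fingers pointing along the bar down to the heel, closing across its 18 mm width (y). At (-99.5, 0, 138.5) mm in the hook's frame; axes as the hook's.
- rest: Fixed slanted rest, grey plastic. Origin: centre of underside; x away from the robot. Base 160 x 90 x 12 mm. Two posts (inner faces y = -13 and 13, x = -28 to -4, top z = 108 mm) with a crossbar the hook's bar leans on; its foot stands on the base between two ridges (24 mm apart, 8 high) behind a stop (x = 53 mm, 10 high). The hook lifts straight up out, sets straight down in.
- rest_seat (a point): Where the hook's heel (its origin) stands in the rest, on the base plate: at (50, 0, 12) mm in the rest's frame; the standing hook has the rest's axes.
- light_base: Fixed white light base, a block 140 x 140 x 35 mm with a round glass plate, diameter 110 mm, flush in the centre of its top. Origin: centre of its underside, z up.
- plate_top (a point): Centre of the round glass plate, on its upper face (35 mm above the bench).
- flask: Bystander: conical glass flask, 80 mm wide, 118 mm high. Origin: centre of its underside.
- jar: Bystander: jar 68 mm wide, 80 mm high. Origin: centre of its underside.
- tip_box: Bystander: grey box with clear lid, 85 x 120 x 54 mm. Origin: centre of its underside.
Not all that is in view belongs to the job. Leave any purple or yellow look-alike of the rest alone. Of the things shaped like the light_base, the white one is meant.

How it is judged (in metres and radians):
On the way, in this order (a step that is already met when the one before it is completed fails the run):
1. the hook is lifted out of its rest (distance between hook and rest_seat above 0.05 m), for 0.1 s.
2. the ring lies on the bench, drawn out past the open end of the guard (whole ring clear) (y of ring in the frame of guard below -0.188 m and height (world z) of ring below 0.01 m), for 0.2 s.
At the end, for the whole second after the job is handed in: The ring lies flat and still on the light base, its centre within 15 mm of the glass plate's centre; the hook stands still in its rest, heel within 15 mm of its seat, within 0.12 rad of upright and 0.25 rad of the rest's direction (horizontal distance between ring and plate_top below 0.015 m and z of ring in the frame of plate_top between -0.004 and 0.004 m and angle between ring's own z axis and vertical below 0.06 rad and linear speed of each of ring, hook below 0.02 m/s and distance between hook and rest_seat below 0.015 m and angle between hook's own z axis and vertical below 0.12 rad and angle between the x axis of hook and the x axis of rest, either way round below 0.25 rad); the robot touches nothing.
It fails at once if the gripper touches the ring while any of it is still behind the guard (contact force between the fingers and ring above 0.3 N and y of ring in the frame of guard above -0.185 m and x of ring in the frame of guard above -0.06 m).
It fails at once if a bystander is moved by more than 20 mm (distance of any of flask, jar, tip_box from where it was at the start of the episode above 0.02 m).
It also fails if it takes over 64 s, if anything falls off the work surface, if the arm or the gripper's body presses on something with over 40 N, if the wrist force passes 120 N, or if a joint passes its speed limit or range.

## Working session

There is one attempt and no reset: what is moved stays moved. The work goes in short steps, Python scripts to look and compute and a tool call to move; the robot and the scene stay as the last step left them, time stands still between calls to the robot, and variables do not carry over. Pictures are saved under pics/ and viewed, and the job is handed in when it is done.

Besides the shell and the picture viewer there is one more tool, called after "Call:" as name([rows], argument=value, ...), one row to a line, values as JSON. servo_tool: Moves the arm, as the interface text tells. Its arguments: {"type":"object","properties":{"moves":{"type":"array","items":{"type":"array","items":{"type":"array","items":{"type":"number"}}}},"force":{"type":"number"}},"required":["moves"]}

```bash
ls; mkdir -p pics; python3 - <<'E'
from workcell import bot, imaging
import cv2,numpy as np
print(bot.get_obs(), bot.pinch_z)
for n in ("scene","top"):
    im=imaging.camera(n); cv2.imwrite(f"pics/{n}0.png",im)
    c=imaging.calibration(n); print(n,c)
E
```

```text
pics
{'time': 0.0, 'q': array([-7.16203805e+01,  5.01031593e+00,  1.00315464e+01,  9.50984929e+01,
       -1.55357428e-03,  8.99997974e+01]), 'qd': array([ 0.0788488 ,  0.10128032, -0.00743932, -0.02340631,  0.03234705,
        0.06600359]), 'joint_efforts': array([-8.11063128e-04, -5.20388067e+01,  4.64808333e+01,  1.62341277e-02,
       -4.12153281e-05,  1.10682143e-05]), 'ee_pos': array([ 0.1733383 , -0.52171815,  0.23056455]), 'tcp_rot': array([-1.79922738e+02,  1.55329969e-03,  1.83798242e+01]), 'wrist_force': array([ 0.7140191 , -0.00384946, -0.8384937 ]), 'torque': array([0.05708242, 0.04332144, 0.04099194]), 'opening': 0.08535703204664347} 0.0187
scene {'fx': 360.4722799908365, 'fy': 360.4722799908365, 'cx': 252.80998628408142, 'cy': 184.6626225246493, 'camera_from_world': array([[ 0.17270885,  0.98496762,  0.00323071, -0.0301967 ],
       [ 0.60143382, -0.10285956, -0.79227348, -0.22874891],
       [-0.78003142,  0.1387757 , -0.6101576 ,  1.68124802],
       [ 0.        ,  0.        ,  0.        ,  1.        ]])}
top {'fx': 474.55304923328845, 'fy': 474.55304923328845, 'cx': 257.63179467610485, 'cy': 193.04184427077664, 'camera_from_world': array([[-0.01600251, -0.99979853, -0.01211689, -0.07083292],
       [-0.98693647,  0.01773732, -0.16013056,  0.55066584],
       [ 0.16031322,  0.0093961 , -0.98702147,  1.54875075],
       [ 0.        ,  0.        ,  0.        ,  1.        ]])}
```

```bash
python3 - <<'E'
import cv2
for n in ("scene","top"):
    im=cv2.imread(f"pics/{n}0.png"); cv2.imwrite(f"pics/{n}0b.png",cv2.resize(im,(800,600),interpolation=cv2.INTER_CUBIC))
E
```

```text
(no output)
```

View pics/scene0b.png

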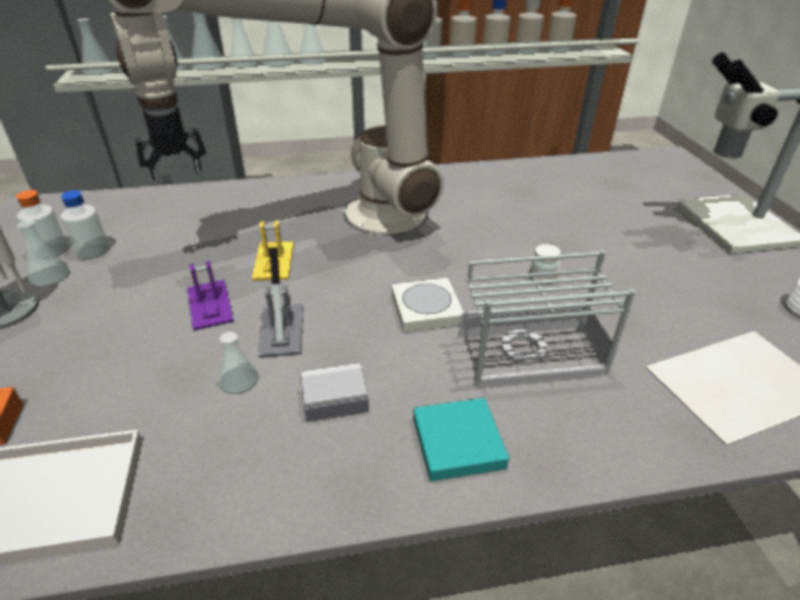

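View pics/top0b.png

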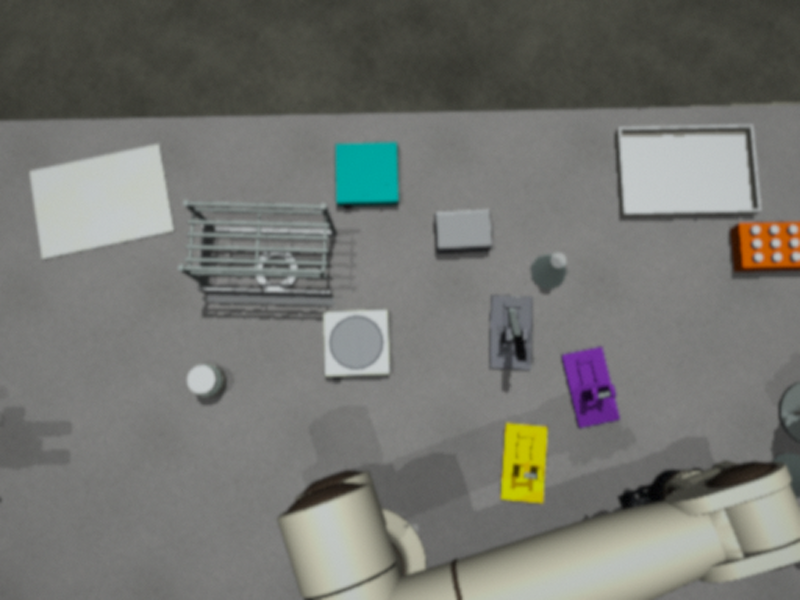

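The scene view (taken from the far side) and the top view (image up = +x, left = +y) show four things:
- The guard with the ring inside.
- The white light base at about (355,342) in the 800-px top view.
- The grey rest with the hook at (510,335).
- The purple and yellow decoys.

I'll enlarge crops next.

```bash
cat > h.py <<'E'
import numpy as np,cv2
from workcell import bot,imaging
from scipy.spatial.transform import Rotation as Rn
from scipy.optimize import least_squares
C={n:imaging.calibration(n) for n in("scene","top")}
def proj(n,P):
    c=C[n];P=np.atleast_2d(P);T=c["camera_from_world"];q=P@T[:3,:3].T+T[:3,3]
    return np.c_[c["fx"]*q[:,0]/q[:,2]+c["cx"],c["fy"]*q[:,1]/q[:,2]+c["cy"]]
def back(n,uv,z):
    c=C[n];T=c["camera_from_world"];uv=np.atleast_2d(uv)
    d=np.c_[(uv[:,0]-c["cx"])/c["fx"],(uv[:,1]-c["cy"])/c["fy"],np.ones(len(uv))]@T[:3,:3]
    o=-T[:3,:3].T@T[:3,3]
    return o+d*((z-o[2])/d[:,2])[:,None]
def crop(im,name,u0,v0,u1,v1,s):
    c=cv2.resize(im[v0:v1,u0:u1],None,fx=s,fy=s,interpolation=cv2.INTER_CUBIC)
    for k in range((u0//10+1)*10,u1,10):
        cv2.line(c,(int((k-u0)*s),0),(int((k-u0)*s),4 if k%50 else 10),(0,0,255),1)
        if k%20==0: cv2.putText(c,str(k),(int((k-u0)*s)-8,20),0,.35,(0,0,255),1)
    for k in range((v0//10+1)*10,v1,10):
        cv2.line(c,(0,int((k-v0)*s)),(4,int((k-v0)*s)),(0,0,255),1)
        if k%20==0: cv2.putText(c,str(k),(6,int((k-v0)*s)+4),0,.35,(0,0,255),1)
    cv2.imwrite(f"pics/{name}.png",c)
def mk(x,y,yaw):
    c,s=np.cos(yaw),np.sin(yaw); return np.array([[c,-s,0,x],[s,c,0,y],[0,0,1,0],[0,0,0,1.]])
def tf(T,P): P=np.atleast_2d(P); return P@T[:3,:3].T+T[:3,3]
E
python3 - <<'E'
from h import *
t=cv2.imread("pics/top0.png");s=cv2.imread("pics/scene0.png")
crop(t,"ct_guard",110,120,255,250,5.5)
crop(t,"ct_rest",270,130,390,260,4.6)
crop(s,"cs_guard",245,150,415,250,4.7)
crop(s,"cs_rest",110,140,240,260,5)
E
```

```text
(no output)
```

View pics/ct_guard.png

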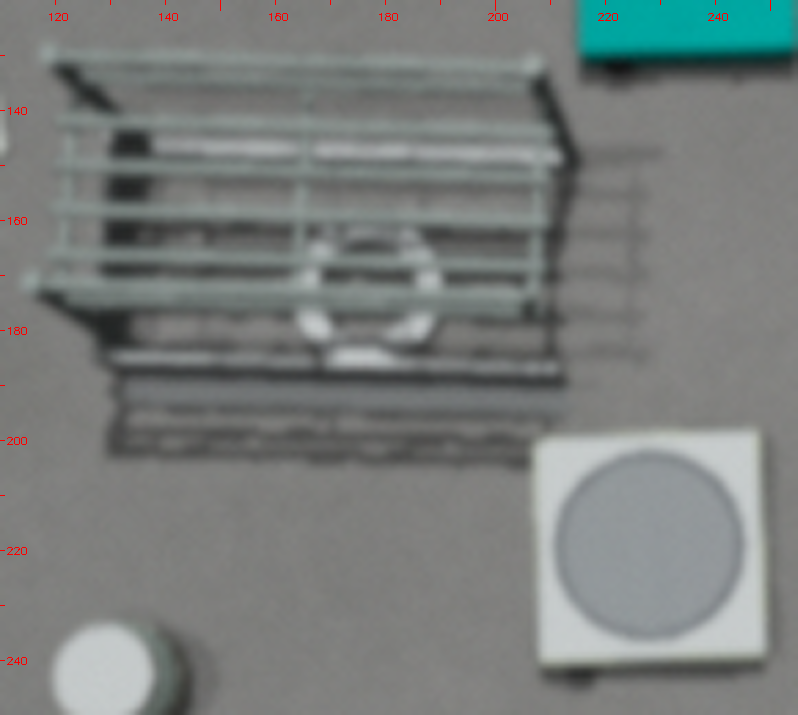

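View pics/ct_rest.png

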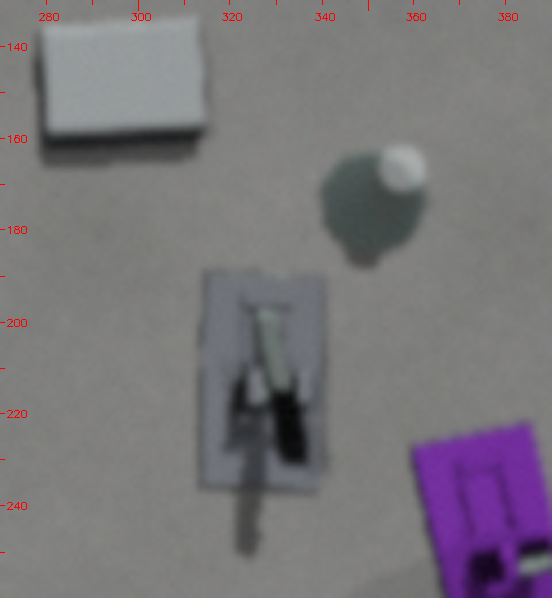

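View pics/cs_guard.png

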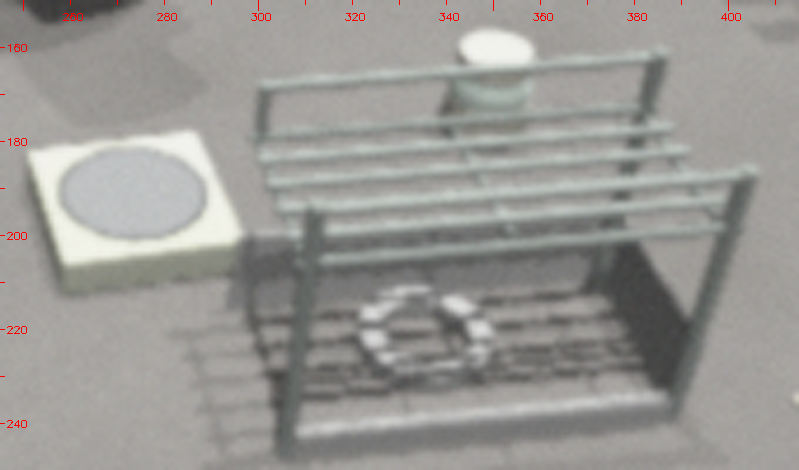

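View pics/cs_rest.png

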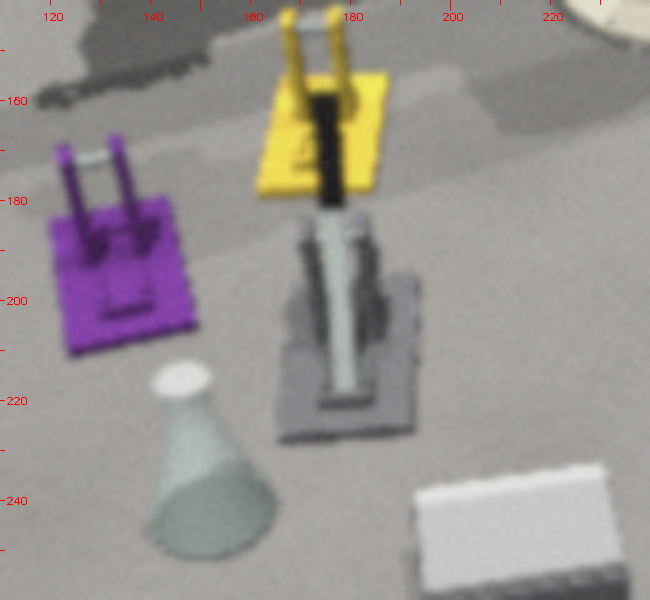

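```bash
cat > fit.py <<'E'
from h import *
def fit(pts,x0):
    def r(p):
        T=mk(*p); return np.concatenate([(proj(n,tf(T,P))-uv).ravel() for n,P,uv in pts])
    s=least_squares(r,x0,loss="soft_l1"); return s.x,r(s.x).reshape(-1,2)
m=lambda *a:np.array(a)/1000.
h=70
x,res=fit([("top",m(70,70,35),(207.5,199)),("top",m(70,-70,35),(248,198)),("top",m(-70,-70,35),(249.5,239)),("top",m(-70,70,35),(208.5,240.5)),
 ("top",m(0,0,35),(228.2,219)),("scene",m(0,0,35),(272.8,191))],[.45,0,0]);print("base",x,np.round(res,1).tolist())
g,res=fit([("top",m(85,135,215),(119,129.5)),("top",m(85,-135,215),(207.5,132)),("top",m(-45,135,215),(116,171)),
 ("scene",m(85,-135,215),(312,194.5)),("scene",m(85,135,215),(404,187)),("scene",m(-45,135,215),(384.5,161)),
 ("top",m(-60,140,70),(130,186)),("top",m(-60,-140,70),(211.5,187))],[.65,.2,0]);print("guard",g,np.round(res,1).tolist())
r,res=fit([("top",m(80,45,12),(314,189)),("top",m(80,-45,12),(340.5,190)),("top",m(-80,-45,12),(339.5,237.5)),("top",m(-80,45,12),(313,236.5)),
 ("scene",m(80,-45,12),(166.5,226.5)),("scene",m(80,45,12),(192.5,225)),("scene",m(-80,45,12),(193.5,195))],[.45,-.25,0]);print("rest",r,np.round(res,1).tolist())
a=np.linspace(0,2*np.pi,200); ci=np.c_[.048*np.cos(a),.048*np.sin(a),0*a+.016]
def rr(p):
    q=ci+[p[0],p[1],0];T=proj("top",q);S=proj("scene",q)
    return [T[:,0].min()-164,T[:,0].max()-190,T[:,1].min()-161,S[:,0].min()-321,S[:,0].max()-349.5,S[:,1].min()-211]
s=least_squares(rr,[.65,.1]);print("ring",s.x,np.round(s.fun,1))
G=mk(*g);print("ring in guard",tf(np.linalg.inv(G),[*s.x,0]))
np.save("fit.npy",np.r_[x,g,r,s.x])
for n in("top","scene"):
    im=cv2.imread(f"pics/{n}0.png");k=5;big=cv2.resize(im,None,fx=k,fy=k,interpolation=cv2.INTER_CUBIC)
    def ln(P,col):
        cv2.polylines(big,[np.round((proj(n,P)+.5)*k).astype(int)],False,col,1)
    ln(tf(G,m((-60,140,70),(-60,-140,70),(-60,-140,0),(-60,140,0),(-60,140,70))),(0,0,255))
    ln(tf(G,m((80,140,20),(80,-140,20))),(0,0,255))
    ln(tf(G,m((-49,140,160),(-49,-140,160),(89,-140,160),(89,140,160),(-49,140,160))),(255,0,0))
    for P in((85,135),(85,-135),(-45,135)): ln(tf(G,m((*P,0),(*P,215))),(0,255,0))
    R=mk(*r)
    for z in(0,12): ln(tf(R,m((80,45,z),(80,-45,z),(-80,-45,z),(-80,45,z),(80,45,z))),(0,0,255))
    hk=tf(R,m((50,0,12))) [0]
    H=R.copy();H[:3,3]=hk
    ln(tf(H,m((0,0,0),(-34,0,0))),(255,0,0)); ln(tf(H,m((-6,0,5),(-6-.574*200,0,5+.819*200))),(255,0,0))
    for y in(-13,13): ln(tf(R,m((-16,y,12),(-16,y,108))),(0,255,0))
    ln(ci+[*s.x,0],(255,0,255)); 
    B=mk(*x); ln(tf(B,m((70,70,35),(70,-70,35),(-70,-70,35),(-70,70,35),(70,70,35))),(0,0,255))
    ln(tf(B,np.c_[ci[:,:2]*55/48,0*a+.035]),(255,0,255))
    cc={"top":[(110,120,255,250),(270,130,390,260)],"scene":[(245,150,415,250),(110,140,240,260)]}[n]
    for i,(u0,v0,u1,v1) in enumerate(cc): cv2.imwrite(f"pics/ov_{n}{i}.png",big[v0*k:v1*k,u0*k:u1*k])
E
python3 fit.py
```

```text
base [0.46491973 0.0198491  0.01815184] [[-0.5, -0.0], [0.4, -0.5], [0.2, 0.1], [-0.8, 0.1], [0.0, -0.1], [-0.6, -0.5]]
guard [ 0.63607292  0.20848859 -0.04173476] [[0.2, 0.0], [-0.5, -0.6], [0.1, 0.0], [-0.5, -1.2], [-0.5, -1.3], [-0.0, -0.4], [-2.4, -1.6], [0.3, -0.6]]
rest [ 0.48289961 -0.31234377 -0.05702868] [[-0.3, -0.1], [-0.5, -0.0], [-0.1, -0.7], [-0.4, -0.8], [-1.7, -0.6], [-0.1, -1.2], [-0.5, -1.4]]
ring [0.62808711 0.19879858] [-1.5  0.3 -1.4 -0.9 -0.3 -1.3]
ring in guard [[-0.00757456 -0.01001476  0.        ]]
```

View pics/ov_top0.png

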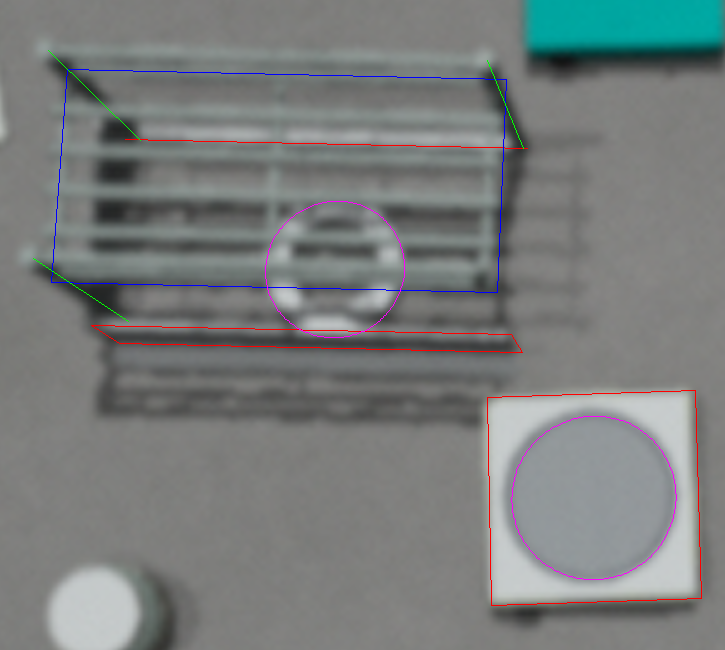

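View pics/ov_top1.png

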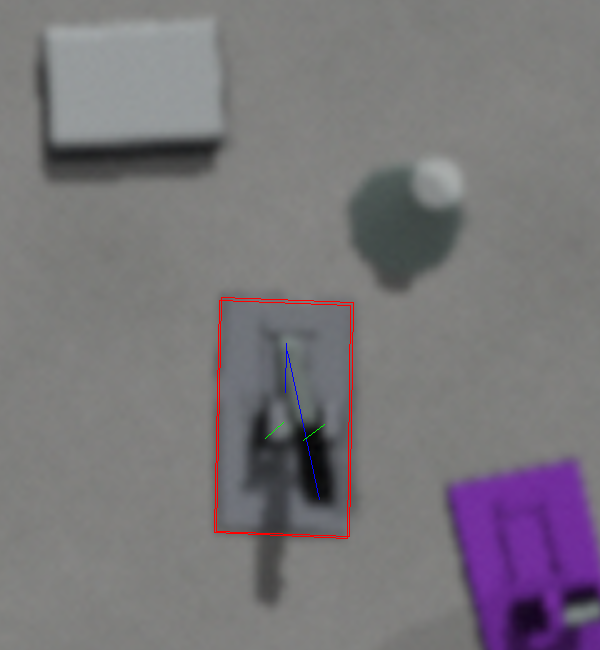

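View pics/ov_scene0.png

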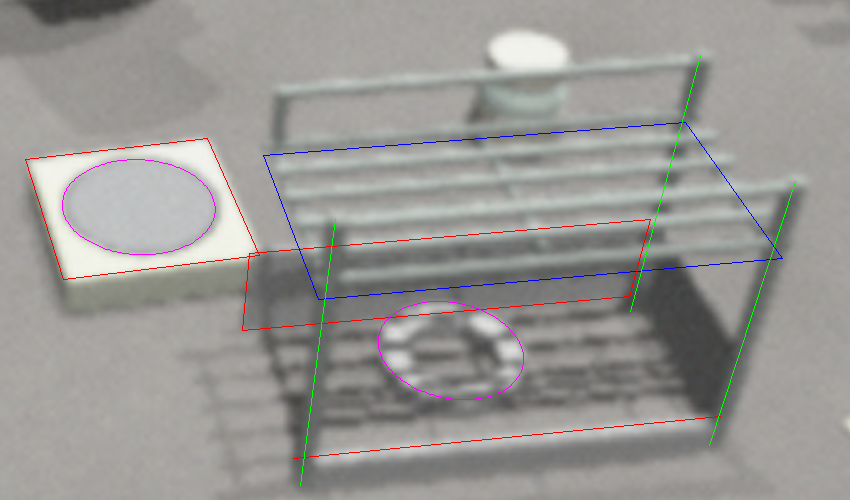

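View pics/ov_scene1.png

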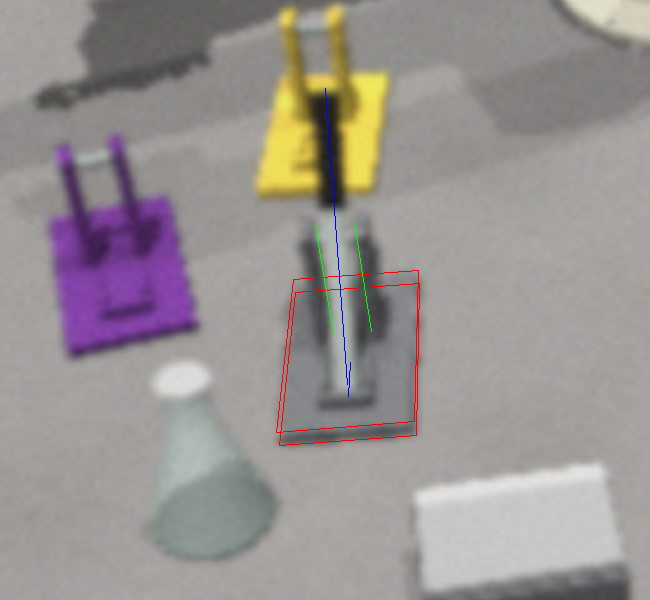

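```bash
python3 - <<'E'
from h import *
t=cv2.imread("pics/top0.png");s=cv2.imread("pics/scene0.png")
crop(t,"z1",110,122,165,215,6.4)
crop(t,"z2",160,122,230,215,6.4)
crop(s,"z3",275,160,350,255,6.2)
crop(s,"z4",345,150,415,250,6)
a=cv2.imread("pics/z1.png");b=cv2.imread("pics/z2.png");cv2.imwrite("pics/z12.png",np.hstack([a,b]))
a=cv2.imread("pics/z3.png")[:589];b=cv2.imread("pics/z4.png")[:589];cv2.imwrite("pics/z34.png",np.hstack([a[:,:400],b[:,:400]]))
E
```

```text
(no output)
```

View pics/z12.png

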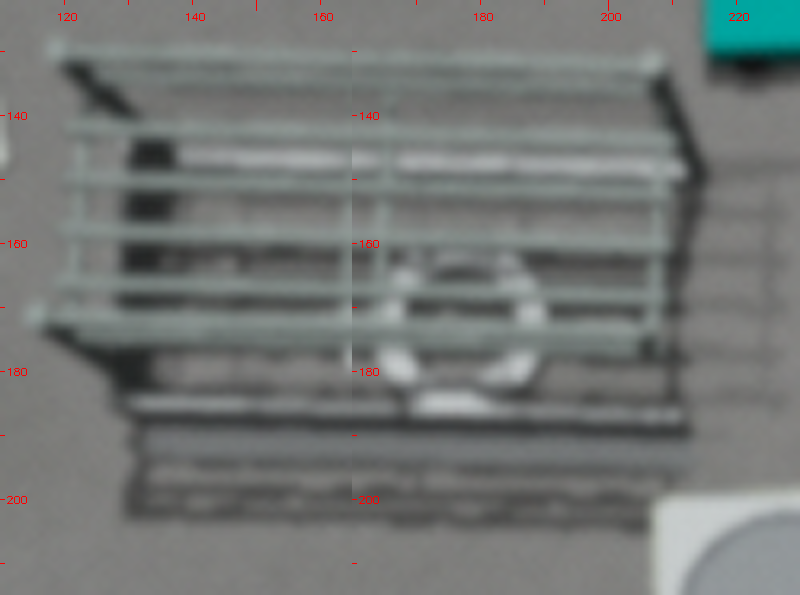

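View pics/z34.png

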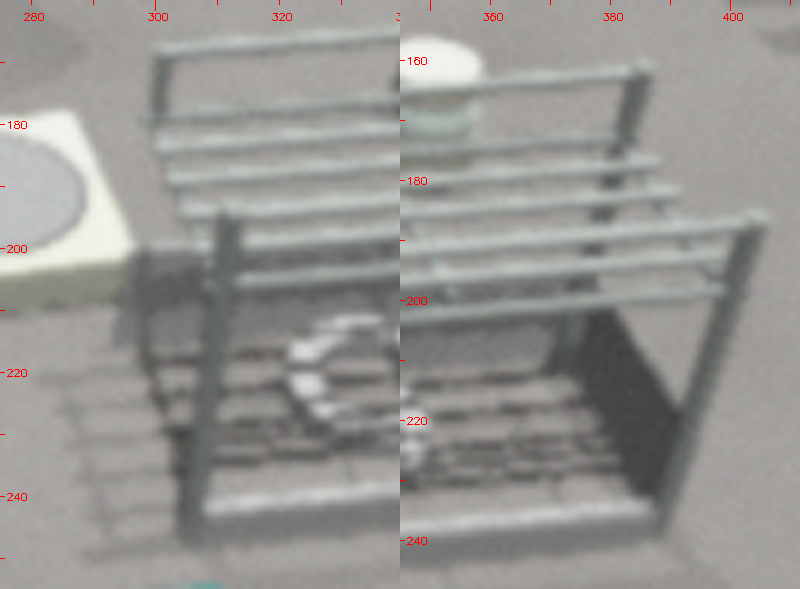

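```bash
cat > fit2.py <<'E'
from h import *
m=lambda *a:np.array(a)/1000.
obs=[]
def o(k,n,P,uv): obs.append((k,n,m(*P),np.array(uv)-.5))
for P,uv in [((70,70,35),(207.5,199)),((70,-70,35),(248,198)),((-70,-70,35),(249.5,239)),((-70,70,35),(208.5,240.5)),((0,0,35),(228.2,219))]: o(0,"top",P,uv)
for P,uv in [((0,0,35),(272.8,191)),((70,70,35),(296.5,201.5)),((70,-70,35),(258.5,206)),((-70,-70,35),(250.5,182)),((-70,70,35),(286.5,178))]: o(0,"scene",P,uv)
for P,uv in [((85,135,215),(118.7,129.5)),((85,-135,215),(207,131.5)),((-45,135,215),(115.5,171.5)),((-60,-140,70),(211.5,187))]: o(1,"top",P,uv)
for P,uv in [((85,-135,215),(312,194.5)),((85,135,215),(403.5,187)),((-45,135,215),(384.5,161.3)),((-60,-140,70),(296,200)),((-60,-140,0),(294,216)),((91,-135,0),(305.5,247.5))]: o(1,"scene",P,uv)
for P,uv in [((80,45,12),(314,189)),((80,-45,12),(340.5,190)),((-80,-45,12),(339.5,237.5)),((-80,45,12),(313,236.5))]: o(2,"top",P,uv)
for P,uv in [((80,-45,12),(166,226.5)),((80,45,12),(192.8,225)),((-80,45,12),(193.5,195)),((80,-45,0),(166.5,228.5)),((80,45,0),(192.8,227))]: o(2,"scene",P,uv)
a=np.linspace(0,2*np.pi,400); ci=np.c_[.048*np.cos(a),.048*np.sin(a),0*a+.016]
def R(p):
    off={"top":p[:2],"scene":p[2:4]};r=[]
    for k,n,P,uv in obs: r+=list((proj(n,tf(mk(*p[4+3*k:7+3*k]),P))[0]+off[n]-uv))
    q=ci+[p[13],p[14],0];T=proj("top",q)+off["top"]+.5;S=proj("scene",q)+off["scene"]+.5
    r+=[T[:,0].min()-164,T[:,0].max()-190.5,T[:,1].min()-160.5,S[:,0].min()-321.2,S[:,0].max()-349.8,S[:,1].min()-210.7]
    return np.r_[r,p[:4]/.7]
p0=np.r_[0,0,0,0,np.load("fit.npy")]
s=least_squares(R,p0,loss="soft_l1")
p=s.x;r=R(p)
print("off",p[:4].round(2))
for i,n in enumerate(["base","guard","rest"]): print(n,p[4+3*i:7+3*i].round(4))
print("ring",p[13:15].round(4),tf(np.linalg.inv(mk(*p[7:10])),[p[13],p[14],0]).round(4))
for (k,n,P,_),e in zip(obs,r.reshape(-1,2)): print(k,n,P,e.round(1))
print(r[len(obs)*2:].round(1)); np.save("fit2.npy",p)
E
python3 fit2.py
```

```text
off [-0.06 -0.16 -0.05  0.22]
base [0.4657 0.0209 0.0179]
guard [ 0.6357  0.2102 -0.0472]
rest [ 0.4827 -0.3117 -0.0586]
ring [0.628  0.1991] [[-0.0072 -0.0114  0.    ]]
0 top [0.07  0.07  0.035] [-0.4  0.1]
0 top [ 0.07  -0.07   0.035] [ 0.6 -0.4]
0 top [-0.07  -0.07   0.035] [0.4 0.2]
0 top [-0.07   0.07   0.035] [-0.7  0.2]
0 top [0.    0.    0.035] [0.1 0. ]
0 scene [0.    0.    0.035] [0.1 0.3]
0 scene [0.07  0.07  0.035] [ 0.7 -0.2]
0 scene [ 0.07  -0.07   0.035] [-0.7  0.2]
0 scene [-0.07  -0.07   0.035] [-0.2  0. ]
0 scene [-0.07   0.07   0.035] [ 0.1 -0.1]
1 top [0.085 0.135 0.215] [0.6 0.3]
1 top [ 0.085 -0.135  0.215] [0.  0.6]
1 top [-0.045  0.135  0.215] [ 0.4 -0.2]
1 top [-0.06 -0.14  0.07] [0.1 0.1]
1 scene [ 0.085 -0.135  0.215] [ 0.2 -0.8]
1 scene [0.085 0.135 0.215] [ 0.9 -0.6]
1 scene [-0.045  0.135  0.215] [ 1. -0.]
1 scene [-0.06 -0.14  0.07] [-0.7  0.5]
1 scene [-0.06 -0.14  0.  ] [-0.2  0. ]
1 scene [ 0.091 -0.135  0.   ] [0.1 0.8]
2 top [0.08  0.045 0.012] [-0.   0.3]
2 top [ 0.08  -0.045  0.012] [-0.2  0.4]
2 top [-0.08  -0.045  0.012] [ 0.1 -0.3]
2 top [-0.08   0.045  0.012] [-0.2 -0.4]
2 scene [ 0.08  -0.045  0.012] [-0.6  0.1]
2 scene [0.08  0.045 0.012] [ 0.2 -0.5]
2 scene [-0.08   0.045  0.012] [ 0.2 -0.7]
2 scene [ 0.08  -0.045  0.   ] [-0.6  0.7]
2 scene [0.08  0.045 0.   ] [0.5 0.1]
[-1.1  0.2 -0.5 -0.6 -0.1 -0.3 -0.1 -0.2 -0.1  0.3]
```

```bash
cat > plan.py <<'E'
from h import *
import json
p=np.load("fit2.npy")
B,G,S=mk(*p[4:7]),mk(*p[7:10]),mk(*p[10:13])
def rot(z,y):
    z=np.array(z,float);z/=np.linalg.norm(z);y=np.array(y,float);return np.c_[np.cross(y,z),y,z]
RH=rot((.5736,0,-.8192),(0,-1,0))   # tool in hook frame
GR=np.array([-.0995,0,.1385]); TH=GR+RH[:,2]*bot.pinch_z
def hookpose(F,heel):  # tool pose for hook heel at heel (frame F coords), hook axes as F
    T=np.eye(4);T[:3,:3]=F[:3,:3]@RH;T[:3,3]=tf(F,np.array(heel)+TH)[0];return T
def down(xyz,yaw): # tool down, yaw in rad: tool x dir
    T=np.eye(4);c,s=np.cos(yaw),np.sin(yaw);T[:3,:3]=np.array([[c,s,0],[s,-c,0],[0,0,-1]]);T[:3,3]=xyz;return T
def cur():
    o=bot.get_obs();T=np.eye(4);T[:3,:3]=Rn.from_euler("xyz",o["tcp_rot"],degrees=True).as_matrix();T[:3,3]=o["ee_pos"];return T,o
def rows(T,n,op,T0=None):
    C=cur()[0] if T0 is None else T0.copy()
    for i in range(n):
        rem=n-i
        dp=C[:3,:3].T@(T[:3,3]-C[:3,3])/rem
        dr=Rn.from_matrix(C[:3,:3].T@T[:3,:3]).as_rotvec()/rem
        dr=np.round(dr,3);dp=np.round(dp*100,2)
        print([*map(float,dr),*map(float,dp),op],end=",\n")
        C[:3,3]+=C[:3,:3]@dp/100;C[:3,:3]=C[:3,:3]@Rn.from_rotvec(dr).as_matrix()
    print("end",C[:3,3].round(4),"tgt",T[:3,3].round(4)); return C
def err(T):
    C,o=cur();d=T[:3,3]-C[:3,3]
    print("t",round(o["time"],2),"err tool mm",(C[:3,:3].T@d*1000).round(1),"world mm",(d*1000).round(1),"rot",Rn.from_matrix(C[:3,:3].T@T[:3,:3]).as_rotvec().round(3),"F",o["wrist_force"].round(1),"op",round(o["opening"]*1000,1),"q",o["q"].round(0))
E
python3 - <<'E'
from plan import *
seat=[.05,0,.012]
T=hookpose(S,seat);P=T.copy();P[:3,3]-=.1*T[:3,2]
print(T[:3,3],P[:3,3]);err(P);rows(P,12,8.5)
for n,u,v,z in(("flask",349,178,0),("jar",130.5,243,.08),("tip",296,148,.054)): print(n,back("top",(u,v),z))
E
```

```text
[ 0.44402979 -0.30947802  0.13518177] [ 0.3867713  -0.30611836  0.21709744]
t 0.1 err tool mm [ 270.5 -137.3   13.7] world mm [213.4 215.6 -13.6] rot [-0.117  0.604  0.367] F [ 0.4  0.1 -0.4] op 85.4 q [-72.   5.  10.  95.  -0.  90.]
[-0.01, 0.05, 0.031, 2.25, -1.14, 0.11, 8.5],
[-0.01, 0.05, 0.031, 2.21, -1.22, 0.21, 8.5],
[-0.01, 0.05, 0.031, 2.16, -1.29, 0.31, 8.5],
[-0.01, 0.05, 0.03, 2.1, -1.35, 0.41, 8.5],
[-0.01, 0.05, 0.031, 2.03, -1.42, 0.49, 8.5],
[-0.009, 0.05, 0.031, 1.96, -1.49, 0.58, 8.5],
[-0.01, 0.051, 0.03, 1.89, -1.55, 0.66, 8.5],
[-0.009, 0.05, 0.031, 1.8, -1.62, 0.74, 8.5],
[-0.01, 0.051, 0.03, 1.71, -1.68, 0.81, 8.5],
[-0.009, 0.05, 0.031, 1.62, -1.74, 0.88, 8.5],
[-0.01, 0.051, 0.03, 1.52, -1.79, 0.95, 8.5],
[-0.009, 0.05, 0.031, 1.41, -1.85, 1.0, 8.5],
end [ 0.3868 -0.3061  0.2171] tgt [ 0.3868 -0.3061  0.2171]
flask [[ 0.6035538  -0.39667203  0.        ]]
jar [[0.38723003 0.33329127 0.08      ]]
tip [[ 0.69978859 -0.21254641  0.054     ]]
```

Call:
servo_tool([
  [[-0.01,0.05,0.031,2.25,-1.14,0.11,8.5],[-0.01,0.05,0.031,2.21,-1.22,0.21,8.5],[-0.01,0.05,0.031,2.16,-1.29,0.31,8.5],[-0.01,0.05,0.03,2.1,-1.35,0.41,8.5],[-0.01,0.05,0.031,2.03,-1.42,0.49,8.5],[-0.009,0.05,0.031,1.96,-1.49,0.58,8.5],[-0.01,0.051,0.03,1.89,-1.55,0.66,8.5],[-0.009,0.05,0.031,1.8,-1.62,0.74,8.5],[-0.01,0.051,0.03,1.71,-1.68,0.81,8.5],[-0.009,0.05,0.031,1.62,-1.74,0.88,8.5],[-0.01,0.051,0.03,1.52,-1.79,0.95,8.5],[-0.009,0.05,0.031,1.41,-1.85,1.0,8.5]],
])

```text
time: 1.1
ee_pos: [0.395, -0.2998, 0.2144]
tcp_rot: [-178.6, -36.2, -5.3]
wrist_force: [0.2, -0.5, 0.5]
opening: 0.0848
```

```bash
cat > s1.py <<'E'
from plan import *
T=hookpose(S,[.05,0,.012]);P=T.copy();P[:3,3]-=.1*T[:3,2]
err(P);err(T);rows(T,10,8.5)
E
python3 s1.py
```

```text
t 1.1 err tool mm [-4.5  6.9 -6.8] world mm [-8.2 -6.4  2.7] rot [-0.004 -0.021 -0.027] F [ 0.2 -0.5  0.5] op 84.8 q [-52. -30. -28.  66.  27. 139.]
t 1.1 err tool mm [-6.6  7.4 93.1] world mm [ 49.1  -9.7 -79.2] rot [-0.004 -0.021 -0.027] F [ 0.2 -0.5  0.5] op 84.8 q [-52. -30. -28.  66.  27. 139.]
[-0.0, -0.002, -0.003, -0.07, 0.07, 0.93, 8.5],
[-0.0, -0.002, -0.003, -0.06, 0.07, 0.93, 8.5],
[-0.001, -0.002, -0.003, -0.06, 0.07, 0.93, 8.5],
[-0.0, -0.002, -0.003, -0.06, 0.07, 0.93, 8.5],
[-0.001, -0.002, -0.003, -0.06, 0.07, 0.93, 8.5],
[-0.0, -0.002, -0.002, -0.06, 0.07, 0.93, 8.5],
[-0.001, -0.002, -0.003, -0.06, 0.07, 0.93, 8.5],
[-0.0, -0.002, -0.002, -0.05, 0.07, 0.94, 8.5],
[-0.001, -0.003, -0.003, -0.05, 0.08, 0.93, 8.5],
[-0.0, -0.002, -0.002, -0.05, 0.07, 0.94, 8.5],
end [ 0.4441 -0.3094  0.1352] tgt [ 0.444  -0.3095  0.1352]
```

Call:
servo_tool([
  [[-0.002,-0.01,-0.013,-0.3,0.35,0.4,8.5],[-0.002,-0.01,-0.013,-0.3,0.35,0.8,8.5],[0,0,0,0,0,1.0,8.5],[0,0,0,0,0,1.0,8.5],[0,0,0,0,0,0.5,8.5],[0,0,0,0,0,0,8.5]],
])

```text
time: 1.6
ee_pos: [0.4126, -0.3053, 0.1754]
tcp_rot: [-179.9, -35.0, -3.3]
wrist_force: [-0.2, 0.4, 0.2]
opening: 0.0853
```

```bash
python3 - <<'E'
from plan import *
T=hookpose(S,[.05,0,.012]); err(T)
t=imaging.camera("top");s=imaging.camera("scene")
crop(t,"a_t",285,170,365,260,6);crop(s,"a_s",130,130,220,235,5.6)
a=cv2.imread("pics/a_t.png");b=cv2.imread("pics/a_s.png");h=min(len(a),len(b),600);cv2.imwrite("pics/a1.png",np.hstack([a[:h,:400],b[:h,:400]]))
E
```

```text
t 1.6 err tool mm [ 2.9  2.4 51.1] world mm [ 31.4  -4.2 -40.2] rot [-0.002  0.001  0.001] F [-0.2  0.4  0.2] op 85.3 q [-50. -28. -31.  61.  25. 139.]
```

View pics/a1.png

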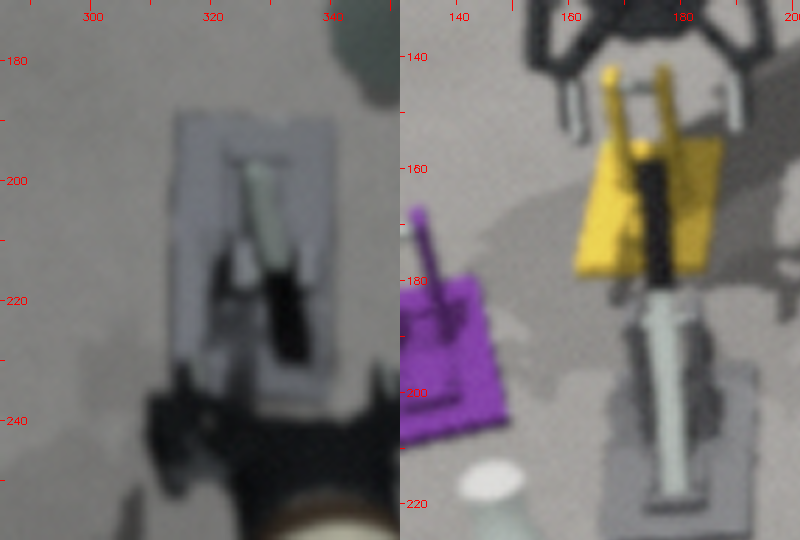

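The fingers straddle the handle symmetrically in both views: scene tips at 161/190 against the handle at 175, top tips at about 315/349 against 333. I'll advance.

Call:
servo_tool([
  [[0,0,0,0.15,0.1,1.0,8.5],[0,0,0,0.1,0.1,1.2,8.5],[0,0,0,0,0,1.2,8.5],[0,0,0,0,0,1.0,8.5],[0,0,0,0,0,0.5,8.5],[0,0,0,0,0,0,8.5]],
])

```text
time: 2.2
ee_pos: [0.4452, -0.312, 0.1368]
tcp_rot: [179.9, -35.1, -3.4]
wrist_force: [-0.1, 0.8, 0.2]
opening: 0.0848
```

```bash
python3 - <<'E'
from plan import *
T=hookpose(S,[.05,0,.012]); err(T)
E
```

```text
t 2.2 err tool mm [-2.  -2.4  0.5] world mm [-1.1  2.5 -1.6] rot [ 0.002 -0.002 -0.   ] F [-0.1  0.8  0.2] op 84.8 q [-47. -24. -33.  54.  23. 142.]
```

Call:
servo_tool([
  [[0,0,0,-0.15,-0.2,0.05,6],[0,0,0,0,0,0,3],[0,0,0,0,0,0,1],[0,0,0,0,0,0,1],[0,0,0,0,0,0,1],[0,0,0,0,0,0,1],[0,0,0,0,0,0,1],[0,0,0,0,0,0,1]],
], force=60)

```text
time: 2.87
ee_pos: [0.444, -0.3105, 0.1374]
tcp_rot: [179.8, -35.2, -3.4]
wrist_force: [1.5, 0.4, -1.2]
opening: 0.0171
```

```bash
python3 - <<'E'
from plan import *
T=hookpose(S,[.05,0,.012]); err(T)
E
```

```text
t 2.87 err tool mm [-1.3 -1.   1.8] world mm [ 0.   1.  -2.2] rot [ 0.004 -0.003 -0.   ] F [ 1.5  0.4 -1.2] op 17.1 q [-47. -24. -33.  54.  23. 142.]
```

```bash
python3 - <<'E'
from plan import *
C,o=cur();np.save("grasp.npy",C)
H=S.copy();H[:3,3]=tf(S,[.05,0,.012])[0]
np.save("TH.npy",np.linalg.inv(H)@C)
U=C.copy();U[2,3]+=.12;rows(U,8,1)
E
cat >> plan.py <<'E'
import os
if os.path.exists("TH.npy"):
    THm=np.load("TH.npy")
    def hookpose(F,heel):
        H=F.copy();H[:3,3]=tf(F,heel)[0];return H@THm
def heel(F):
    Hk=cur()[0]@np.linalg.inv(THm);print("heel",tf(np.linalg.inv(F),Hk[:3,3]).round(4))
E
```

```text
[0.0, 0.0, 0.0, 0.86, 0.0, -1.23, 1],
[0.0, 0.0, 0.0, 0.86, 0.01, -1.23, 1],
[0.0, 0.0, 0.0, 0.87, 0.0, -1.22, 1],
[0.0, 0.0, 0.0, 0.86, 0.01, -1.23, 1],
[0.0, 0.0, 0.0, 0.87, 0.0, -1.22, 1],
[0.0, 0.0, 0.0, 0.86, 0.01, -1.23, 1],
[0.0, 0.0, 0.0, 0.87, 0.0, -1.22, 1],
[0.0, 0.0, 0.0, 0.86, 0.01, -1.23, 1],
end [ 0.444  -0.3105  0.2574] tgt [ 0.444  -0.3105  0.2574]
```

Call:
servo_tool([
  [[0,0,0,0.3,0,-0.43,1],[0,0,0,0.6,0,-0.86,1],[0,0,0,0.86,0,-1.23,1],[0,0,0,0.86,0,-1.23,1],[0,0,0,0.86,0,-1.23,1],[0,0,0,0.86,0,-1.23,1],[0,0,0,0.86,0,-1.23,1],[0,0,0,0.86,0,-1.23,1],[0,0,0,0.5,0,-0.7,1],[0,0,0,0,0,0,1]],
])

```text
time: 3.7
ee_pos: [0.4427, -0.3095, 0.2626]
tcp_rot: [179.8, -35.1, -3.4]
wrist_force: [-0.1, 0.2, -1.2]
opening: 0.0174
```

```bash
python3 - <<'E'
from plan import *
T=hookpose(G,[-.08,-.011,.12]);err(T);heel(G);rows(T,18,1)
t=imaging.camera("top");s=imaging.camera("scene")
crop(t,"a_t",285,150,365,250,6);crop(s,"a_s",130,110,220,210,5.6)
a=cv2.imread("pics/a_t.png");b=cv2.imread("pics/a_s.png");h=min(len(a),len(b),600);cv2.imwrite("pics/a2.png",np.hstack([a[:h,:400],b[:h,:400]]))
E
```

```text
t 3.7 err tool mm [ -15.4 -516.1    8.2] world mm [ 23.9 515.6 -17.2] rot [ 0.007  0.001 -0.01 ] F [-0.1  0.2 -1.2] op 17.4 q [-47. -24. -19.  68.  23. 142.]
heel [[-0.0796 -0.5282  0.1371]]
[0.0, 0.0, -0.001, -0.09, -2.87, 0.05, 1],
[0.0, 0.0, -0.001, -0.08, -2.87, 0.05, 1],
[0.0, 0.0, -0.0, -0.08, -2.87, 0.05, 1],
[0.0, 0.0, -0.001, -0.08, -2.87, 0.04, 1],
[0.001, 0.0, -0.0, -0.08, -2.87, 0.05, 1],
[0.0, 0.0, -0.001, -0.08, -2.87, 0.05, 1],
[0.001, 0.0, -0.0, -0.07, -2.87, 0.05, 1],
[0.0, 0.0, -0.001, -0.07, -2.87, 0.05, 1],
[0.001, 0.0, -0.0, -0.07, -2.87, 0.05, 1],
[0.0, 0.0, -0.001, -0.07, -2.87, 0.05, 1],
[0.001, 0.0, -0.0, -0.07, -2.86, 0.05, 1],
[0.0, 0.0, -0.001, -0.07, -2.87, 0.06, 1],
[0.001, 0.0, -0.0, -0.06, -2.86, 0.06, 1],
[0.0, 0.0, -0.001, -0.07, -2.87, 0.06, 1],
[0.001, 0.0, -0.0, -0.06, -2.86, 0.06, 1],
[0.0, 0.0, -0.001, -0.06, -2.87, 0.06, 1],
[0.001, 0.0, -0.0, -0.06, -2.86, 0.06, 1],
[0.0, 0.001, -0.001, -0.06, -2.87, 0.06, 1],
end [0.4666 0.2061 0.2455] tgt [0.4666 0.2061 0.2454]
```

View pics/a2.png

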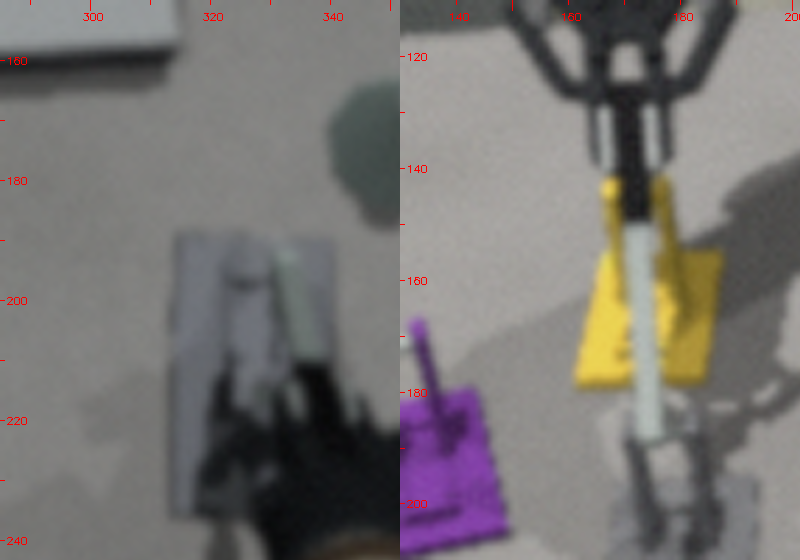

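The hook is out of the rest and square in the fingers (bar from 172,150 to 174,187 in the scene view). Next I'll carry it across, heel about 0.12 m up.

Call:
servo_tool([
  [[0,0,0,-0.05,-1.0,0.03,1],[0,0,0,-0.08,-2.0,0.05,1],[0,0,0,-0.08,-3.0,0.05,1],[0,0,0,-0.08,-3.0,0.05,1],[0.001,0,-0.001,-0.08,-3.0,0.05,1],[0,0,0,-0.08,-3.0,0.05,1],[0.001,0,-0.001,-0.08,-3.0,0.05,1],[0,0,-0.001,-0.08,-3.0,0.05,1],[0.001,0,-0.001,-0.08,-3.0,0.05,1],[0,0,-0.001,-0.08,-3.0,0.05,1],[0.001,0,-0.001,-0.08,-3.0,0.05,1],[0,0,-0.001,-0.08,-3.0,0.05,1]],
])

```text
time: 4.8
ee_pos: [0.4496, -0.0008, 0.2331]
tcp_rot: [-179.6, -34.2, -0.4]
wrist_force: [0.5, -0.8, -1.8]
opening: 0.0172
```

```bash
python3 - <<'E'
from plan import *
T=hookpose(G,[-.08,-.011,.11]);err(T);heel(G)
E
```

```text
t 4.8 err tool mm [  14.3 -207.     8.4] world mm [ 17.  206.9   2.4] rot [-0.034  0.017  0.034] F [ 0.5 -0.8 -1.8] op 17.2 q [ -0. -45. -34.  66.   0. 180.]
heel [[-0.0896 -0.2132  0.1061]]
```

Joint 6 is at its 180° limit here, since joint 1 grows as we go left. A full turn of the wrist about the bar axis in free space gives an equivalent pose within range. I'll move a bit outward and up first, then spin.

Call:
servo_tool([
  [[0,0,-0.02,1.1,0,0.17,1],[0,0,-0.06,1.1,0,0.17,1],[0,0,-0.1,1.1,0,0.17,1],[0,0,-0.12,1.0,0,0.17,1],[0,0,-0.12,0,0,0,1],[0,0,-0.12,0,0,0,1],[0,0,-0.12,0,0,0,1],[0,0,-0.12,0,0,0,1],[0,0,-0.12,0,0,0,1],[0,0,-0.12,0,0,0,1],[0,0,-0.12,0,0,0,1],[0,0,-0.12,0,0,0,1]],
])

```text
time: 5.8
ee_pos: [0.4816, 0.0126, 0.2325]
tcp_rot: [148.1, -8.8, 77.9]
wrist_force: [-0.4, 1.0, -2.0]
opening: 0.0173
```

```bash
python3 - <<'E'
from plan import *
C,o=cur();print(o["q"].round(1),C.round(3));heel(G)
E
```

```text
[ 1.400e+00 -3.850e+01 -3.100e+01  6.460e+01  1.000e-01  1.061e+02] [[ 0.208  0.813  0.544  0.482]
 [ 0.966 -0.258  0.016  0.013]
 [ 0.153  0.522 -0.839  0.232]
 [ 0.     0.     0.     1.   ]]
heel [[-0.0625 -0.1977  0.1028]]
```

Call:
servo_tool([
  [[0,0,-0.122,0,0,0,1],[0,0,-0.122,0,0,0,1],[0,0,-0.122,0,0,0,1],[0,0,-0.122,0,0,0,1],[0,0,-0.122,0,0,0,1],[0,0,-0.122,0,0,0,1],[0,0,-0.122,0,0,0,1],[0,0,-0.122,0,0,0,1],[0,0,-0.122,0,0,0,1],[0,0,-0.122,0,0,0,1],[0,0,-0.122,0,0,0,1],[0,0,-0.122,0,0,0,1]],
])

```text
time: 6.8
ee_pos: [0.4719, 0.0178, 0.2126]
tcp_rot: [167.5, 29.4, 158.1]
wrist_force: [-0.2, -0.0, -0.9]
opening: 0.0169
```

Call:
servo_tool([
  [[0,0,-0.122,0,0,0,1],[0,0,-0.122,0,0,0,1],[0,0,-0.122,0,0,0,1],[0,0,-0.122,0,0,0,1],[0,0,-0.122,0,0,0,1],[0,0,-0.122,0,0,0,1],[0,0,-0.122,0,0,0,1],[0,0,-0.122,0,0,0,1],[0,0,-0.122,0,0,0,1],[0,0,-0.122,0,0,0,1],[0,0,-0.122,0,0,0,1],[0,0,-0.122,0,0,0,1]],
])

```text
time: 7.8
ee_pos: [0.4619, 0.0228, 0.193]
tcp_rot: [-152.0, 12.6, -109.4]
wrist_force: [0.5, 0.2, -2.1]
opening: 0.0176
```

```bash
python3 - <<'E'
from plan import *
C,o=cur();print(o["q"].round(1),C.round(3));heel(G)
E
```

```text
[  2.8 -39.9 -35.   64.4   0.1 -64.6] [[-0.325 -0.798  0.508  0.462]
 [-0.92   0.391  0.026  0.023]
 [-0.219 -0.459 -0.861  0.193]
 [ 0.     0.     0.     1.   ]]
heel [[-0.0858 -0.1885  0.0613]]
```

```bash
python3 - <<'E'
from plan import *
T=hookpose(G,[-.075,-.09,.145]);err(T);rows(T,18,1)
E
```

```text
t 7.8 err tool mm [-114.7    0.5  -61. ] world mm [  5.9 104.2  77.5] rot [ 0.045  0.107 -1.932] F [ 0.5  0.2 -2.1] op 17.6 q [  3. -40. -35.  64.   0. -65.]
[0.002, 0.006, -0.107, -0.64, 0.0, -0.34, 1],
[0.002, 0.006, -0.107, -0.63, -0.07, -0.34, 1],
[0.003, 0.006, -0.107, -0.62, -0.13, -0.35, 1],
[0.003, 0.006, -0.107, -0.6, -0.2, -0.35, 1],
[0.002, 0.006, -0.107, -0.57, -0.26, -0.35, 1],
[0.003, 0.006, -0.107, -0.54, -0.32, -0.36, 1],
[0.002, 0.006, -0.107, -0.5, -0.38, -0.36, 1],
[0.003, 0.006, -0.108, -0.45, -0.43, -0.36, 1],
[0.002, 0.006, -0.107, -0.4, -0.48, -0.36, 1],
[0.003, 0.006, -0.108, -0.35, -0.52, -0.36, 1],
[0.002, 0.006, -0.107, -0.29, -0.56, -0.36, 1],
[0.003, 0.006, -0.108, -0.22, -0.58, -0.36, 1],
[0.002, 0.006, -0.107, -0.15, -0.61, -0.36, 1],
[0.003, 0.006, -0.108, -0.09, -0.62, -0.36, 1],
[0.002, 0.006, -0.107, -0.02, -0.63, -0.36, 1],
[0.003, 0.006, -0.108, 0.05, -0.62, -0.36, 1],
[0.003, 0.006, -0.107, 0.12, -0.62, -0.35, 1],
[0.002, 0.005, -0.108, 0.19, -0.6, -0.36, 1],
end [0.4678 0.127  0.2705] tgt [0.4678 0.127  0.2704]
```

Call:
servo_tool([
  [[0.002,0.006,-0.107,-0.64,0,-0.34,1],[0.002,0.006,-0.107,-0.63,-0.07,-0.34,1],[0.003,0.006,-0.107,-0.62,-0.13,-0.35,1],[0.003,0.006,-0.107,-0.6,-0.2,-0.35,1],[0.002,0.006,-0.107,-0.57,-0.26,-0.35,1],[0.003,0.006,-0.107,-0.54,-0.32,-0.36,1],[0.002,0.006,-0.107,-0.5,-0.38,-0.36,1],[0.003,0.006,-0.108,-0.45,-0.43,-0.36,1],[0.002,0.006,-0.107,-0.4,-0.48,-0.36,1],[0.003,0.006,-0.108,-0.35,-0.52,-0.36,1],[0.002,0.006,-0.107,-0.29,-0.56,-0.36,1],[0.003,0.006,-0.108,-0.22,-0.58,-0.36,1]],
])

```text
time: 8.8
ee_pos: [0.4542, 0.0986, 0.2256]
tcp_rot: [-161.5, -26.6, -40.3]
wrist_force: [0.5, -0.1, -2.3]
opening: 0.0174
```

```bash
python3 - <<'E'
from plan import *
T=hookpose(G,[-.08,-.06,.13]);err(T);heel(G);rows(T,8,1)
E
```

```text
t 8.8 err tool mm [-13.6 -61.3 -21.9] world mm [10.1 58.6 29.9] rot [ 0.019  0.053 -0.576] F [ 0.5 -0.1 -2.3] op 17.4 q [  20.  -38.  -31.   67.  -12. -128.]
heel [[-0.0938 -0.1199  0.0958]]
[0.002, 0.007, -0.072, -0.17, -0.77, -0.27, 1],
[0.002, 0.007, -0.072, -0.11, -0.78, -0.27, 1],
[0.003, 0.007, -0.072, -0.06, -0.78, -0.27, 1],
[0.003, 0.007, -0.072, 0.0, -0.79, -0.27, 1],
[0.002, 0.006, -0.072, 0.06, -0.78, -0.27, 1],
[0.003, 0.007, -0.072, 0.12, -0.78, -0.27, 1],
[0.002, 0.006, -0.072, 0.18, -0.77, -0.26, 1],
[0.003, 0.007, -0.072, 0.24, -0.75, -0.26, 1],
end [0.4643 0.1572 0.2554] tgt [0.4643 0.1572 0.2554]
```

Call:
servo_tool([
  [[0.002,0.007,-0.072,-0.1,-0.77,-0.35,1],[0.002,0.007,-0.072,-0.05,-0.78,-0.35,1],[0.003,0.007,-0.072,0,-0.78,-0.35,1],[0.003,0.007,-0.072,0.1,-0.79,-0.35,1],[0.002,0.006,-0.072,0.15,-0.78,-0.35,1],[0.003,0.007,-0.072,0.2,-0.78,-0.35,1],[0.002,0.006,-0.072,0.25,-0.77,-0.35,1],[0.003,0.007,-0.06,0.3,-0.75,-0.35,1],[0,0,0,0,0,0,1]],
])

```text
time: 9.55
ee_pos: [0.4575, 0.1613, 0.2521]
tcp_rot: [178.9, -34.6, -0.8]
wrist_force: [-0.7, 0.1, -1.0]
opening: 0.017
```

```bash
python3 - <<'E'
from plan import *
T=hookpose(G,[-.08,-.011,.11]);err(T);heel(G);rows(T,8,1)
E
```

```text
t 9.55 err tool mm [ -2.5 -45.3  17.6] world mm [  9.1  44.9 -16.7] rot [-0.003  0.01   0.028] F [-0.7  0.1 -1. ] op 17.0 q [  30.  -35.  -27.   68.  -18. -154.]
heel [[-0.0882 -0.0558  0.1258]]
[-0.0, 0.001, 0.003, -0.03, -0.57, 0.22, 1],
[-0.0, 0.001, 0.004, -0.03, -0.57, 0.22, 1],
[-0.0, 0.001, 0.003, -0.04, -0.57, 0.22, 1],
[-0.001, 0.001, 0.004, -0.04, -0.56, 0.22, 1],
[-0.0, 0.001, 0.003, -0.04, -0.57, 0.22, 1],
[-0.001, 0.002, 0.004, -0.04, -0.56, 0.22, 1],
[-0.0, 0.001, 0.003, -0.04, -0.57, 0.22, 1],
[-0.001, 0.002, 0.004, -0.05, -0.56, 0.22, 1],
end [0.4666 0.2061 0.2354] tgt [0.4666 0.2061 0.2354]
```

```bash
cat >> plan.py <<'E'
def hookG(heel,dy=-.12):
    H=G@mk(0,0,dy);H[:3,3]=tf(G,heel)[0];return H@THm
E
python3 - <<'E'
from plan import *
T=hookG([-.08,-.011,.11]);err(T);rows(T,8,1)
E
```

```text
t 9.55 err tool mm [ -1.8 -56.   17.9] world mm [ 10.1  55.5 -16.7] rot [-0.072  0.008  0.126] F [-0.7  0.1 -1. ] op 17.0 q [  30.  -35.  -27.   68.  -18. -154.]
[-0.009, 0.001, 0.016, -0.02, -0.7, 0.22, 1],
[-0.009, 0.001, 0.016, -0.03, -0.7, 0.22, 1],
[-0.009, 0.001, 0.016, -0.05, -0.7, 0.21, 1],
[-0.009, 0.001, 0.016, -0.06, -0.7, 0.21, 1],
[-0.009, 0.001, 0.016, -0.07, -0.71, 0.2, 1],
[-0.009, 0.001, 0.015, -0.08, -0.7, 0.19, 1],
[-0.009, 0.001, 0.016, -0.09, -0.71, 0.19, 1],
[-0.009, 0.001, 0.015, -0.1, -0.71, 0.17, 1],
end [0.4675 0.2168 0.2354] tgt [0.4676 0.2167 0.2354]
```

Call:
servo_tool([
  [[-0.009,0.001,0.016,-0.02,-0.7,0.2,1],[-0.009,0.001,0.016,-0.03,-0.7,0.2,1],[-0.009,0.001,0.016,-0.05,-0.7,0.2,1],[-0.009,0.001,0.016,-0.06,-0.7,0.2,1],[-0.009,0.001,0.016,-0.07,-0.7,0.2,1],[-0.009,0.001,0.015,-0.08,-0.7,0.2,1],[-0.009,0.001,0.016,-0.09,-0.7,0.2,1],[-0.009,0.001,0.015,-0.1,-0.5,0.2,1],[0,0,0,0,0,0,1]],
])

```text
time: 10.3
ee_pos: [0.4616, 0.2144, 0.2237]
tcp_rot: [-179.8, -34.5, -11.0]
wrist_force: [-0.7, -0.3, -1.9]
opening: 0.017
```

```bash
cat > see.py <<'E'
import sys
from plan import *
tag=sys.argv[1]
dy=float(sys.argv[2]) if len(sys.argv)>2 else -.12
t=imaging.camera("top");s=imaging.camera("scene")
cv2.imwrite(f"pics/{tag}_rt.png",t);cv2.imwrite(f"pics/{tag}_rs.png",s)
crop(t,"a_t",150,135,240,235,5);crop(s,"a_s",265,140,355,240,5)
a=cv2.imread("pics/a_t.png");b=cv2.imread("pics/a_s.png");cv2.imwrite(f"pics/{tag}.png",np.hstack([a[:500,:400],b[:500,:400]]))
E
python3 see.py b1; python3 - <<'E'
from plan import *
T=hookG([-.012,-.011,.085]);err(T);heel(G);rows(T,8,1)
E
```

```text
t 10.4 err tool mm [ 51.8 -13.5  52.8] world mm [ 73.9  -0.3 -14.1] rot [ 0.007  0.011 -0.019] F [ 0.6 -0.2 -1.9] op 17.3 q [  39.  -26.  -24.   68.  -26. -136.]
heel [[-0.0873 -0.0151  0.0981]]
[0.001, 0.001, -0.002, 0.65, -0.17, 0.66, 1],
[0.001, 0.001, -0.002, 0.65, -0.17, 0.66, 1],
[0.001, 0.001, -0.003, 0.65, -0.16, 0.66, 1],
[0.001, 0.002, -0.002, 0.65, -0.16, 0.66, 1],
[0.001, 0.001, -0.003, 0.64, -0.16, 0.67, 1],
[0.001, 0.002, -0.002, 0.64, -0.16, 0.66, 1],
[0.001, 0.001, -0.003, 0.64, -0.16, 0.67, 1],
[0.0, 0.002, -0.002, 0.65, -0.15, 0.67, 1],
end [0.5355 0.2135 0.2104] tgt [0.5355 0.2135 0.2104]
```

View pics/b1.png

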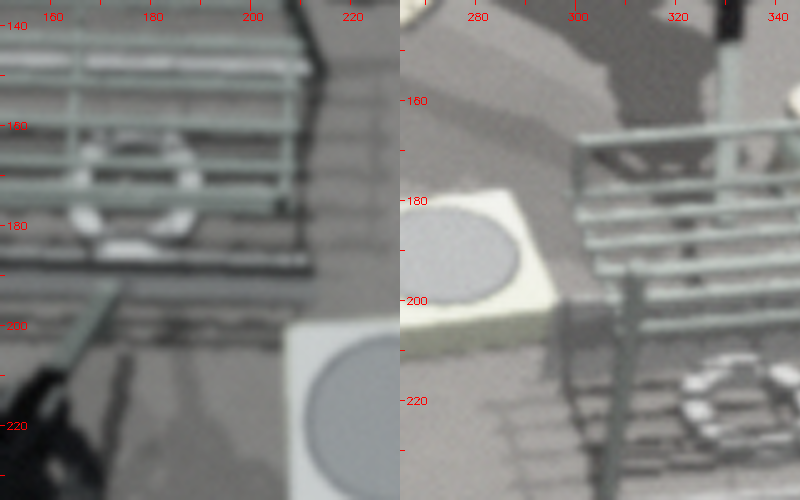

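The top view puts the hook tip at about (173,191), in front of the sheet and aligned with the ring centre (176). I'll check that against the kinematics.

```bash
cat > pk.py <<'E'
from plan import *
H=cur()[0]@np.linalg.inv(THm)
P=tf(H,np.array([[0,0,0],[-.034,0,0],[-.006-.574*.12,0,.005+.819*.12]]))
print("heel,toe,barTop top",proj("top",P).round(1).tolist(),"scene",proj("scene",P).round(1).tolist())
E
python3 pk.py; python3 - <<'E'
import cv2
from h import *
t=cv2.imread("pics/b1_rt.png");s=cv2.imread("pics/b1_rs.png")
crop(t,"b2t",155,175,195,225,12);crop(s,"b2s",310,150,350,200,12)
cv2.imwrite("pics/b2.png",cv2.resize(np.hstack([cv2.imread("pics/b2t.png"),cv2.imread("pics/b2s.png")]),(800,500)))
E
```

```text
heel,toe,barTop top [[171.4, 192.4], [169.3, 202.6], [160.1, 210.7]] scene [[329.8, 185.4], [328.3, 179.3], [330.4, 147.6]]
```

View pics/b2.png

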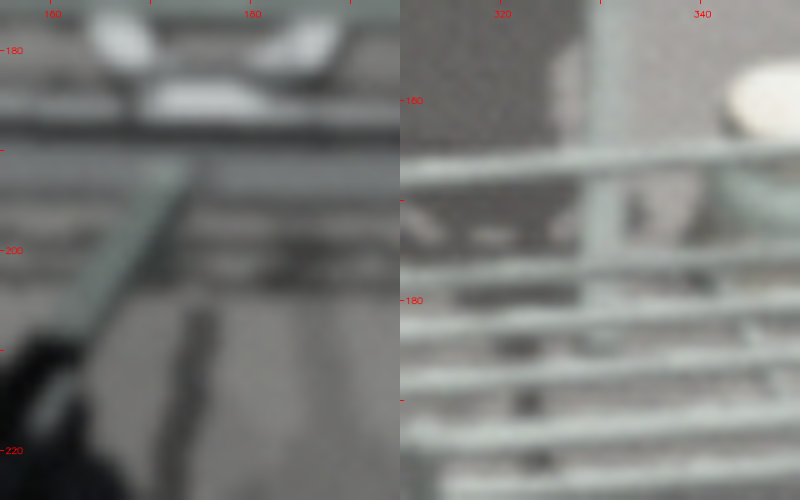

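Call:
servo_tool([
  [[0.001,0.001,-0.002,0.7,-0.16,0.6,1],[0.001,0.001,-0.002,0.7,-0.16,0.6,1],[0.001,0.001,-0.003,0.7,-0.16,0.6,1],[0.001,0.002,-0.002,0.7,-0.16,0.6,1],[0.001,0.001,-0.003,0.7,-0.16,0.6,1],[0,0,0,0.35,-0.08,0.25,1],[0,0,0,0,0,0,1]],
])

```text
time: 10.98
ee_pos: [0.5185, 0.2109, 0.2197]
tcp_rot: [-179.9, -35.0, -10.2]
wrist_force: [0.4, -1.2, -1.1]
opening: 0.0175
```

```bash
python3 - <<'E'
from plan import *
T=hookG([-.012,-.011,.085]);err(T);heel(G);rows(T,4,1)
E
```

```text
t 10.98 err tool mm [ 8.  -5.6 16.9] world mm [17.   2.6 -9.2] rot [ 0.001  0.003 -0.009] F [ 0.4 -1.2 -1.1] op 17.5 q [  34.  -21.  -22.   63.  -23. -142.]
heel [[-0.0292 -0.0146  0.094 ]]
[0.0, 0.001, -0.002, 0.2, -0.14, 0.42, 1],
[0.0, 0.001, -0.002, 0.2, -0.14, 0.42, 1],
[0.001, 0.0, -0.003, 0.2, -0.14, 0.43, 1],
[0.0, 0.001, -0.002, 0.2, -0.13, 0.42, 1],
end [0.5355 0.2135 0.2104] tgt [0.5355 0.2135 0.2104]
```

Call:
servo_tool([
  [[0,0.001,-0.002,0.25,-0.14,0.42,1],[0,0.001,-0.002,0.25,-0.14,0.42,1],[0.001,0,-0.003,0.25,-0.14,0.42,1],[0,0.001,-0.002,0.2,-0.1,0.4,1],[0,0,0,0,0,0,1]],
])

```text
time: 11.4
ee_pos: [0.5384, 0.213, 0.2104]
tcp_rot: [179.7, -35.2, -9.5]
wrist_force: [0.0, 0.5, -1.8]
opening: 0.0171
```

```bash
python3 see.py b3; python3 pk.py; python3 - <<'E'
from plan import *
T=hookG([.008,-.011,.03]);err(T);heel(G);rows(T,6,1)
E
```

```text
heel,toe,barTop top [[172.5, 169.8], [170.7, 179.8], [161.7, 186.4]] scene [[337.4, 203.0], [335.4, 196.3], [337.6, 163.6]]
t 11.5 err tool mm [-17.7  -2.7  55.3] world mm [ 17.5  -0.4 -55.4] rot [0.    0.    0.001] F [ 0.2 -0.  -2.2] op 17.1 q [  33.  -19.  -22.   60.  -23. -143.]
heel [[-0.0096 -0.0115  0.0854]]
[0.0, 0.0, 0.0, -0.3, -0.05, 0.92, 1],
[0.0, 0.0, 0.0, -0.29, -0.04, 0.92, 1],
[0.0, 0.0, 0.0, -0.3, -0.05, 0.92, 1],
[0.0, 0.0, 0.0, -0.29, -0.04, 0.92, 1],
[0.0, 0.0, 0.0, -0.3, -0.05, 0.92, 1],
[0.0, 0.0, 0.001, -0.29, -0.04, 0.93, 1],
end [0.5555 0.2125 0.1554] tgt [0.5555 0.2126 0.1554]
```

View pics/b3.png

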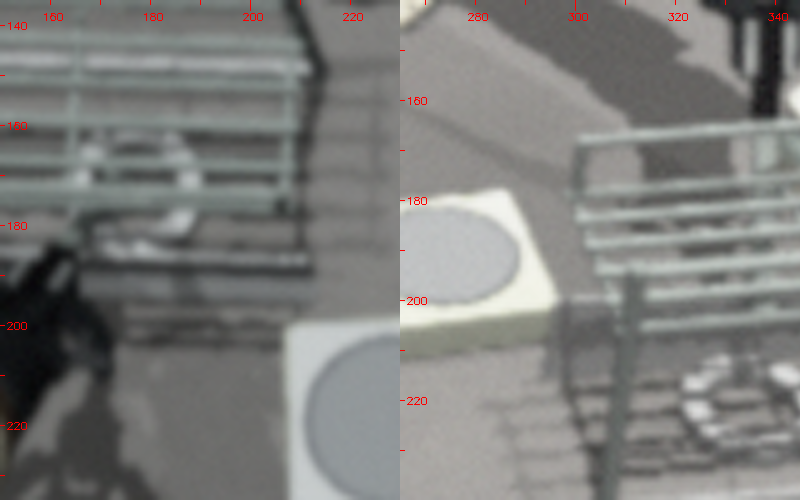

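The hook has entered over the sheet (handle at about (164,183) top, (337,150) scene) without touching; the wrist force is nil. Descending next.

Call:
servo_tool([
  [[0,0,0,-0.2,-0.04,0.7,1],[0,0,0,-0.3,-0.05,0.92,1],[0,0,0,-0.3,-0.05,0.92,1],[0,0,0,-0.3,-0.05,0.92,1],[0,0,0,-0.3,-0.05,0.8,1],[0,0,0,0,0,0,1]],
])

```text
time: 12.0
ee_pos: [0.5518, 0.2132, 0.1631]
tcp_rot: [179.7, -35.2, -9.5]
wrist_force: [1.1, 0.2, -1.4]
opening: 0.0172
```

```bash
python3 see.py b4; python3 pk.py; python3 - <<'E'
from plan import *
T=hookG([.010,-.011,.003]);err(T);heel(G);rows(T,4,1)
s=cv2.imread("pics/b4_rs.png");crop(s,"b5",290,155,390,245,8)
E
```

```text
heel,toe,barTop top [[174.9, 168.4], [173.2, 178.2], [164.7, 184.5]] scene [[337.1, 216.3], [335.1, 209.4], [337.3, 177.5]]
t 12.1 err tool mm [-16.7  -0.1  33.1] world mm [  5.4  -0.9 -36.7] rot [-0.001 -0.001  0.001] F [ 0.2 -0.5 -0.3] op 17.4 q [  32.  -18.  -25.   54.  -23. -144.]
heel [[ 0.0047 -0.0102  0.0398]]
[-0.0, -0.0, 0.0, -0.42, -0.0, 0.83, 1],
[-0.0, -0.0, 0.0, -0.42, -0.0, 0.83, 1],
[-0.0, -0.0, 0.0, -0.41, -0.0, 0.83, 1],
[-0.001, -0.001, 0.001, -0.42, -0.01, 0.82, 1],
end [0.5575 0.2125 0.1284] tgt [0.5575 0.2125 0.1284]
```

View pics/b4.png

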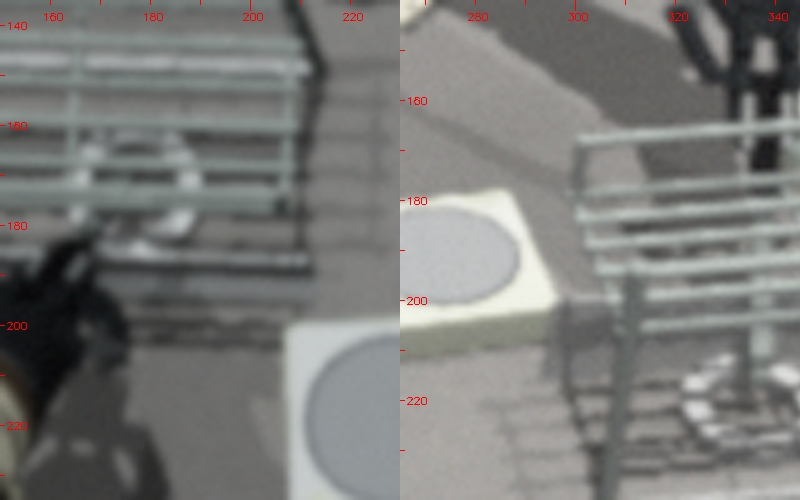

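View pics/b5.png

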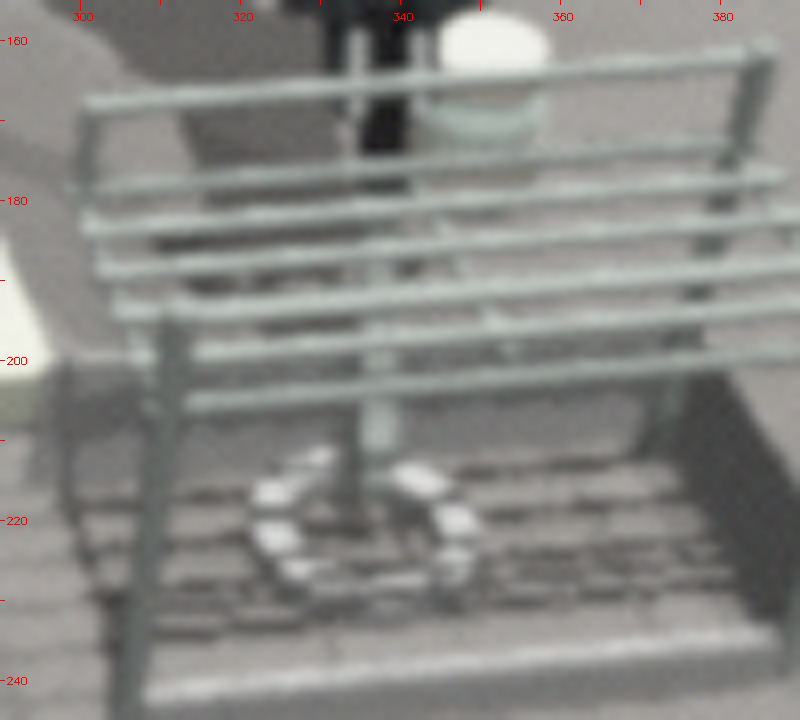

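The bar descends at 337–338 and its heel sits at about (337.5,217), within half a pixel of the prediction and over the ring's hole. I'll lower to just above the bench.

Call:
servo_tool([
  [[0,0,0,-0.42,0,0.83,1],[0,0,0,-0.42,0,0.83,1],[0,0,0,-0.4,0,0.7,1],[0,0,0,-0.2,0,0.3,1],[0,0,0,0,0,0,1]],
])

```text
time: 12.52
ee_pos: [0.5564, 0.213, 0.1334]
tcp_rot: [179.9, -35.3, -9.6]
wrist_force: [0.4, -0.2, -1.8]
opening: 0.0172
```

```bash
python3 - <<'E'
from plan import *
T=hookG([.010,-.011,.004]);err(T);heel(G)
E
```

```text
t 12.52 err tool mm [-1.4  0.4  3.9] world mm [ 1.1 -0.6 -4. ] rot [-0.002 -0.003 -0.   ] F [ 0.4 -0.2 -1.8] op 17.2 q [  31.  -17.  -28.   50.  -22. -145.]
heel [[ 0.0093 -0.0102  0.0082]]
```

```bash
python3 - <<'E'
from plan import *
T=hookG([.009,-.110,.007]);rows(T,12,1)
E
```

```text
[-0.0, -0.0, -0.0, 0.08, 0.82, 0.07, 1],
[-0.0, -0.0, -0.0, 0.08, 0.82, 0.07, 1],
[-0.0, -0.0, -0.0, 0.08, 0.82, 0.07, 1],
[-0.0, -0.0, -0.0, 0.08, 0.82, 0.06, 1],
[-0.0, -0.0, -0.0, 0.08, 0.82, 0.07, 1],
[-0.0, -0.0, -0.0, 0.08, 0.83, 0.06, 1],
[-0.0, -0.0, -0.0, 0.07, 0.82, 0.07, 1],
[-0.0, -0.001, -0.0, 0.08, 0.83, 0.06, 1],
[-0.001, -0.0, -0.0, 0.07, 0.82, 0.07, 1],
[-0.0, -0.001, -0.0, 0.08, 0.83, 0.06, 1],
[-0.001, -0.0, -0.0, 0.07, 0.82, 0.07, 1],
[-0.0, -0.001, -0.0, 0.08, 0.83, 0.07, 1],
end [0.5519 0.1136 0.1324] tgt [0.5518 0.1136 0.1324]
```

Call:
servo_tool([
  [[0,0,0,0,0.4,0.2,1],[0,0,0,0.08,0.6,0.07,1],[0,0,0,0.08,0.7,0.07,1],[0,0,0,0.08,0.8,0.07,1],[0,0,0,0.08,0.8,0.06,1],[0,0,0,0.08,0.8,0.05,1],[0,0,0,0.08,0.8,0.05,1]],
])

```text
time: 13.1
ee_pos: [0.5552, 0.1602, 0.132]
tcp_rot: [180.0, -35.4, -9.5]
wrist_force: [-0.9, 0.1, -3.2]
opening: 0.0175
```

```bash
python3 - <<'E'
from plan import *
T=hookG([.009,-.120,.006]);err(T);heel(G);rows(T,8,1)
s=imaging.camera("scene");crop(s,"b6",290,155,390,245,8)
E
```

```text
t 13.1 err tool mm [ 4.2 56.4  3.7] world mm [ -3.8 -56.5  -0.6] rot [-0.004 -0.003  0.001] F [-0.9  0.1 -3.2] op 17.5 q [  26.  -21.  -32.   49.  -19. -150.]
heel [[ 0.0106 -0.0627  0.0068]]
[-0.001, -0.0, 0.0, 0.05, 0.7, 0.05, 1],
[-0.0, -0.0, 0.0, 0.05, 0.71, 0.05, 1],
[-0.001, -0.0, 0.0, 0.05, 0.7, 0.05, 1],
[-0.0, -0.001, 0.0, 0.05, 0.71, 0.05, 1],
[-0.001, -0.0, 0.0, 0.05, 0.7, 0.04, 1],
[-0.0, -0.001, 0.0, 0.06, 0.71, 0.05, 1],
[-0.001, -0.0, 0.001, 0.05, 0.7, 0.04, 1],
[-0.0, -0.001, 0.0, 0.06, 0.71, 0.05, 1],
end [0.5514 0.1036 0.1314] tgt [0.5514 0.1036 0.1314]
```

View pics/b6.png

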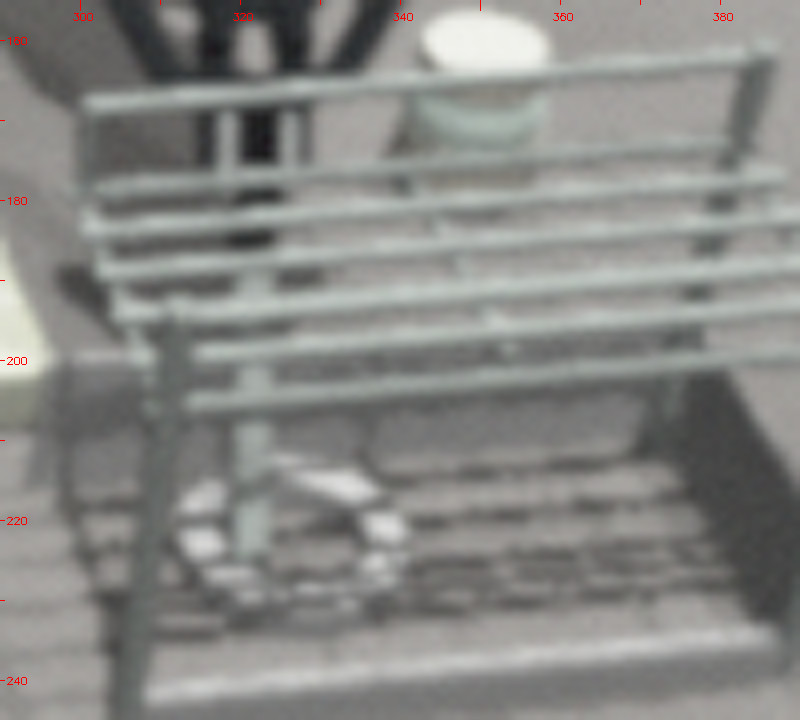

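The ring is following the hook (now columns 312–341, foot inside the hole). I'll continue drawing.

Call:
servo_tool([
  [[-0.001,0,0,0.05,0.6,0.05,1],[0,0,0,0.05,0.9,0.05,1],[-0.001,0,0,0.06,1.0,0.05,1],[0,0,0,0.06,1.0,0.05,1],[-0.001,0,0,0.06,1.0,0.05,1],[0,0,0,0.06,1.0,0.05,1],[-0.001,0,0,0.06,1.0,0.05,1],[0,0,0,0.06,1.0,0.05,1],[0,0,0,0.05,0.5,0.05,1]],
])

```text
time: 13.9
ee_pos: [0.5475, 0.0703, 0.1322]
tcp_rot: [179.8, -35.4, -9.6]
wrist_force: [-0.4, 1.0, -1.5]
opening: 0.0171
```

```bash
python3 - <<'E'
from plan import *
T=hookG([.006,-.232,.007]);err(T);heel(G);rows(T,9,1)
s=imaging.camera("scene");crop(s,"b7",265,155,365,245,8)
E
```

```text
t 13.9 err tool mm [ 7.3 78.1  5.2] world mm [ -4.4 -78.4   0.3] rot [ 0.001 -0.004  0.   ] F [-0.4  1.  -1.5] op 17.1 q [  14.  -28.  -37.   48.  -14. -160.]
heel [[ 0.0072 -0.1536  0.0071]]
[0.0, -0.0, 0.0, 0.08, 0.87, 0.06, 1],
[0.0, -0.001, 0.0, 0.08, 0.87, 0.06, 1],
[0.0, -0.0, 0.0, 0.08, 0.87, 0.06, 1],
[0.0, -0.001, 0.0, 0.08, 0.87, 0.06, 1],
[0.0, -0.0, 0.0, 0.08, 0.87, 0.06, 1],
[0.0, -0.001, 0.0, 0.08, 0.86, 0.05, 1],
[0.0, -0.0, 0.0, 0.08, 0.87, 0.06, 1],
[0.0, -0.001, 0.0, 0.08, 0.86, 0.05, 1],
[0.001, -0.0, 0.0, 0.09, 0.87, 0.06, 1],
end [ 0.5431 -0.0082  0.1324] tgt [ 0.5431 -0.0081  0.1324]
```

View pics/b7.png

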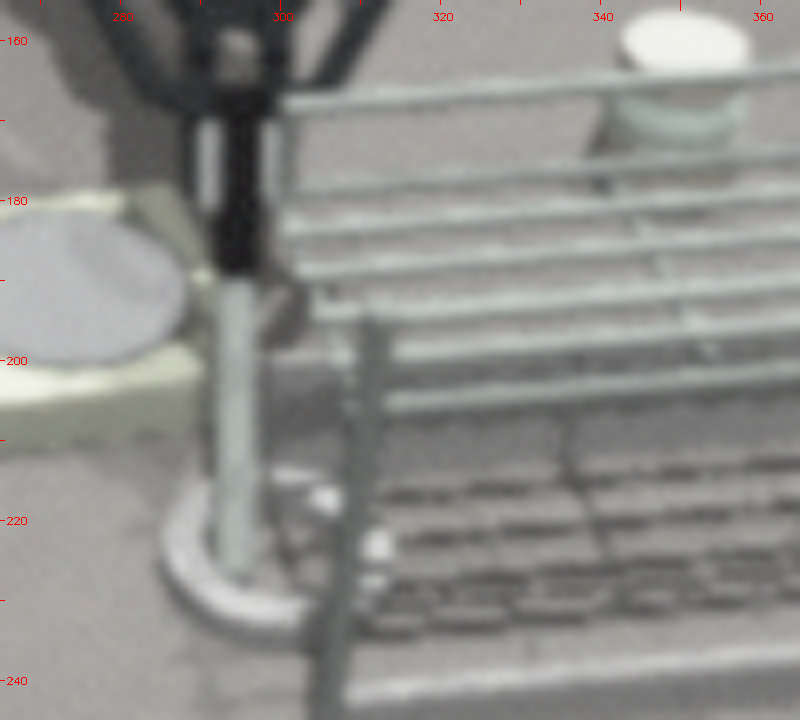

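Call:
servo_tool([
  [[0,0,0,0.07,0.6,0.05,1],[0,0,0,0.08,0.9,0.06,1],[0,0,0,0.08,1.0,0.06,1],[0,0,0,0.08,1.0,0.06,1],[0,0,0,0.08,1.0,0.06,1],[0,0,0,0.08,1.0,0.06,1],[0,0,0,0.08,1.0,0.06,1],[0,0,0,0.08,0.9,0.06,1],[0,0,0,0.07,0.6,0.05,1],[0,0,0,0.04,0.3,0.03,1],[0,0,0,0,0,0,1]],
])

```text
time: 14.87
ee_pos: [0.542, -0.0203, 0.1322]
tcp_rot: [179.7, -35.4, -9.5]
wrist_force: [-0.6, 1.7, -2.1]
opening: 0.0177
```

```bash
python3 see.py b8; python3 - <<'E'
from plan import *
heel(G);C,o=cur();print(o["q"].round(0),o["wrist_force"],C[:3,3])
E
```

```text
heel [[ 0.0061 -0.2438  0.0072]]
[   1.  -32.  -40.   47.   -6. -171.] [ 0.48407126  0.73902302 -2.09468687] [ 0.54201628 -0.01981176  0.13223628]
```

View pics/b8.png

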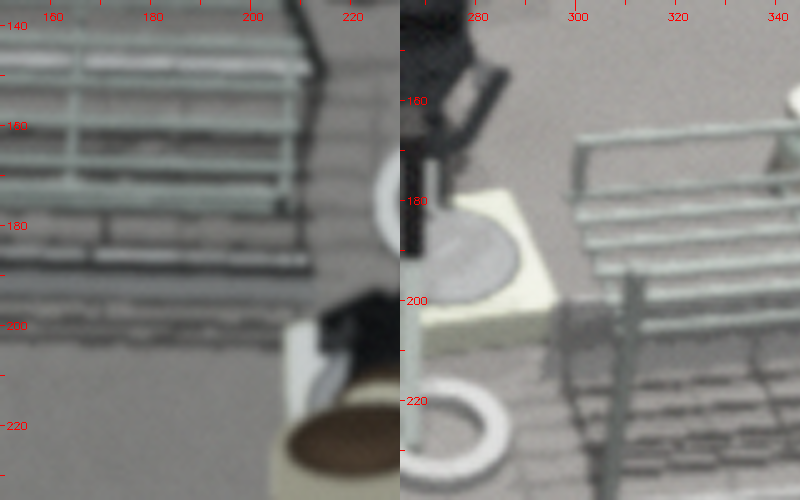

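The ring is fully out past the open end (scene, columns ≤287; the guard starts at about 294). I'll back the foot off the inner wall and lift straight up.

Call:
servo_tool([
  [[0,0,0,0,-0.5,0,1],[0,0,0,0,-0.5,0,1],[0,0,0,0.3,0,-0.43,1],[0,0,0,0.57,0,-0.82,1],[0,0,0,0.86,0,-1.23,1],[0,0,0,1.1,0,-1.6,1],[0,0,0,1.1,0,-1.6,1],[0,0,0,1.1,0,-1.6,1],[0,0,0,1.1,0,-1.6,1],[0,0,0,1.1,0,-1.6,1],[0,0,0,1.1,0,-1.6,1],[0,0,0,1.1,0,-1.6,1]],
])

```text
time: 15.97
ee_pos: [0.5398, -0.0038, 0.308]
tcp_rot: [179.6, -35.2, -9.0]
wrist_force: [0.2, 0.5, -1.0]
opening: 0.0171
```

```bash
python3 - <<'E'
from plan import *
t=imaging.camera("top");s=imaging.camera("scene");cv2.imwrite("pics/c1_t.png",t);cv2.imwrite("pics/c1_s.png",s)
crop(t,"a_t",200,135,290,235,5);crop(s,"a_s",225,150,315,250,5)
a=cv2.imread("pics/a_t.png");b=cv2.imread("pics/a_s.png");cv2.imwrite(f"pics/c1.png",np.hstack([a[:500,:400],b[:500,:400]]))
heel(G);heel(np.eye(4));C,o=cur();print(o["q"].round(0),C.round(3))
E
```

```text
heel [[ 0.0046 -0.2275  0.1867]]
heel [[ 0.6295 -0.0173  0.1867]]
[   4.  -29.  -18.   66.   -8. -170.] [[ 0.803 -0.161  0.574  0.541]
 [-0.128 -0.987 -0.098 -0.004]
 [ 0.582  0.005 -0.813  0.312]
 [ 0.     0.     0.     1.   ]]
```

View pics/c1.png

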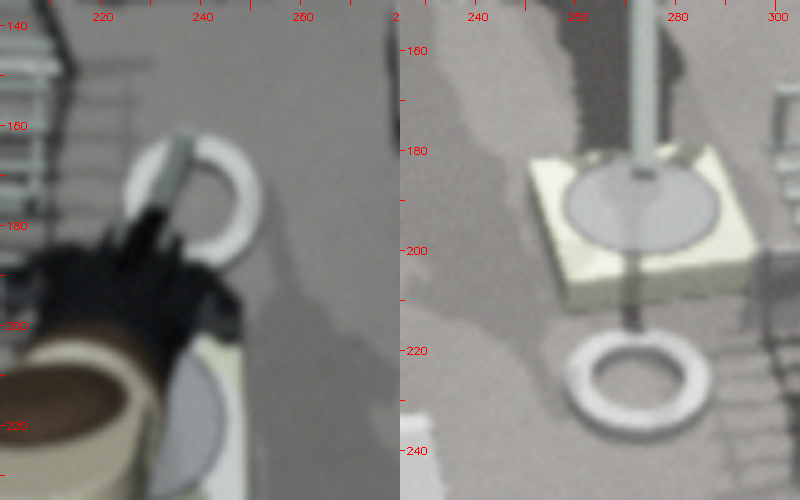

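The ring lies flat and clear of the guard (top centre about (238,175), scene centre about (272,225)). Now I'll carry the hook back while turning the wrist +360° so joint 6 gets back in range.

```bash
cat >> plan.py <<'E'
def spin(T,n,op,k=12,sgn=1,comp=(0.0006,-.0002,.0016)):
    C=cur()[0];R0,R1=C[:3,:3],T[:3,:3]
    q=Rn.from_matrix(R0.T@R1).as_quat();phi=2*np.arctan2(q[2],q[3]);phi=(phi+np.pi)%(2*np.pi)-np.pi
    if phi*sgn<0 : phi+=sgn*2*np.pi
    A=Rn.from_matrix(R0.T@(R1@Rn.from_rotvec([0,0,-phi]).as_matrix())).as_rotvec()
    prev=C.copy();print("phi",phi,"per row",phi/n)
    for i in range(1,n+1):
        R=R0@Rn.from_rotvec(A*i/n).as_matrix()@Rn.from_rotvec([0,0,phi*i/n]).as_matrix()
        P=C[:3,3]+(T[:3,3]-C[:3,3])*i/n
        d=prev[:3,:3].T@(P-prev[:3,3]+np.array(comp))*100
        dr=Rn.from_matrix(prev[:3,:3].T@R).as_rotvec()
        if i<=k: print([*map(float,dr.round(3)),*map(float,d.round(2)),op],end=",\n")
        prev[:3,:3]=R;prev[:3,3]=P
E
python3 - <<'E'
from plan import *
T=hookpose(S,[.05,0,.18]);err(T);spin(T,52,1)
E
```

```text
t 16.07 err tool mm [-42.1 318.3 -20.6] world mm [ -97.  -306.7   -6.1] rot [ 0.06  -0.006 -0.081] F [ 0.6 -1.  -1.5] op 17.3 q [   4.  -29.  -18.   66.   -8. -170.]
phi 6.201938595102735 per row 0.11926804990582184
[0.001, -0.0, 0.119, 0.06, 0.62, -0.13, 1],
[0.001, -0.0, 0.119, 0.14, 0.61, -0.13, 1],
[0.001, -0.001, 0.119, 0.21, 0.59, -0.13, 1],
[0.001, -0.001, 0.119, 0.28, 0.56, -0.14, 1],
[0.001, -0.001, 0.119, 0.34, 0.52, -0.14, 1],
[0.001, -0.001, 0.119, 0.4, 0.48, -0.14, 1],
[0.001, -0.001, 0.119, 0.46, 0.43, -0.14, 1],
[0.001, -0.001, 0.119, 0.5, 0.37, -0.14, 1],
[0.0, -0.001, 0.119, 0.54, 0.31, -0.14, 1],
[0.0, -0.001, 0.119, 0.58, 0.24, -0.14, 1],
[0.0, -0.001, 0.119, 0.6, 0.17, -0.14, 1],
[0.0, -0.001, 0.119, 0.62, 0.1, -0.14, 1],
```

Call:
servo_tool([
  [[0.001,0,0.119,0.06,0.62,-0.13,1],[0.001,0,0.119,0.14,0.61,-0.13,1],[0.001,-0.001,0.119,0.21,0.59,-0.13,1],[0.001,-0.001,0.119,0.28,0.56,-0.14,1],[0.001,-0.001,0.119,0.34,0.52,-0.14,1],[0.001,-0.001,0.119,0.4,0.48,-0.14,1],[0.001,-0.001,0.119,0.46,0.43,-0.14,1],[0.001,-0.001,0.119,0.5,0.37,-0.14,1],[0,-0.001,0.119,0.54,0.31,-0.14,1],[0,-0.001,0.119,0.58,0.24,-0.14,1],[0,-0.001,0.119,0.6,0.17,-0.14,1],[0,-0.001,0.119,0.62,0.1,-0.14,1]],
])

```text
time: 17.07
ee_pos: [0.5221, -0.0763, 0.3264]
tcp_rot: [-145.0, -2.3, -94.8]
wrist_force: [-0.7, -0.2, -1.4]
opening: 0.0175
```

```bash
python3 - <<'E'
from plan import *
T=hookpose(S,[.05,0,.18]);err(T);heel(np.eye(4));spin(T,40,1)
E
```

```text
t 17.07 err tool mm [238.9  65.3  -8.6] world mm [ -78.1 -234.2  -21. ] rot [ 0.036 -0.031 -1.568] F [-0.7 -0.2 -1.4] op 17.5 q [ -8. -31. -17.  68.   0. -94.]
heel [[ 0.6109 -0.0889  0.2017]]
phi 4.715260754084719 per row 0.11788151885211798
[0.0, -0.001, 0.118, 0.62, 0.02, -0.12, 1],
[-0.0, -0.001, 0.118, 0.62, -0.05, -0.12, 1],
[-0.0, -0.001, 0.118, 0.61, -0.12, -0.12, 1],
[-0.0, -0.001, 0.118, 0.59, -0.19, -0.12, 1],
[-0.0, -0.001, 0.118, 0.56, -0.26, -0.12, 1],
[-0.001, -0.001, 0.118, 0.53, -0.33, -0.12, 1],
[-0.001, -0.001, 0.118, 0.48, -0.39, -0.12, 1],
[-0.001, -0.001, 0.118, 0.43, -0.44, -0.12, 1],
[-0.001, -0.001, 0.118, 0.38, -0.49, -0.12, 1],
[-0.001, -0.001, 0.118, 0.32, -0.53, -0.12, 1],
[-0.001, -0.0, 0.118, 0.26, -0.56, -0.12, 1],
[-0.001, -0.0, 0.118, 0.19, -0.59, -0.12, 1],
```

Works well; continuing.

Call:
servo_tool([
  [[0,-0.001,0.118,0.62,0.02,-0.06,1],[0,-0.001,0.118,0.62,-0.05,-0.06,1],[0,-0.001,0.118,0.61,-0.12,-0.06,1],[0,-0.001,0.118,0.59,-0.19,-0.06,1],[0,-0.001,0.118,0.56,-0.26,-0.06,1],[-0.001,-0.001,0.118,0.53,-0.33,-0.06,1],[-0.001,-0.001,0.118,0.48,-0.39,-0.06,1],[-0.001,-0.001,0.118,0.43,-0.44,-0.06,1],[-0.001,-0.001,0.118,0.38,-0.49,-0.06,1],[-0.001,-0.001,0.118,0.32,-0.53,-0.06,1],[-0.001,0,0.118,0.26,-0.56,-0.06,1],[-0.001,0,0.118,0.19,-0.59,-0.06,1]],
])

```text
time: 18.07
ee_pos: [0.5049, -0.1507, 0.3274]
tcp_rot: [-174.8, 34.4, -177.4]
wrist_force: [0.5, 0.7, -1.3]
opening: 0.0175
```

```bash
python3 - <<'E'
from plan import *
T=hookpose(S,[.05,0,.18]);err(T);heel(np.eye(4));spin(T,28,1)
E
```

```text
t 18.07 err tool mm [  68.7 -158.    -6.1] world mm [ -60.8 -159.8  -22. ] rot [ 0.015 -0.041 -3.054] F [ 0.5  0.7 -1.3] op 17.5 q [-21. -30. -16.  70.   8. -20.]
heel [[ 0.5916 -0.1621  0.2011]]
phi 3.228443072664019 per row 0.11530153830942926
[-0.001, -0.0, 0.115, 0.11, -0.6, -0.12, 1],
[-0.001, -0.0, 0.115, 0.04, -0.6, -0.12, 1],
[-0.001, -0.0, 0.115, -0.03, -0.6, -0.12, 1],
[-0.001, 0.0, 0.115, -0.1, -0.6, -0.12, 1],
[-0.001, 0.0, 0.115, -0.17, -0.58, -0.12, 1],
[-0.001, 0.0, 0.115, -0.24, -0.56, -0.12, 1],
[-0.001, 0.0, 0.115, -0.3, -0.53, -0.12, 1],
[-0.001, 0.0, 0.115, -0.36, -0.49, -0.12, 1],
[-0.001, 0.001, 0.115, -0.41, -0.44, -0.12, 1],
[-0.001, 0.001, 0.115, -0.46, -0.39, -0.12, 1],
[-0.001, 0.001, 0.115, -0.5, -0.34, -0.12, 1],
[-0.001, 0.001, 0.115, -0.54, -0.28, -0.12, 1],
```

Call:
servo_tool([
  [[-0.001,0,0.118,0.11,-0.6,-0.06,1],[-0.001,0,0.118,0.04,-0.6,-0.06,1],[-0.001,0,0.118,-0.03,-0.6,-0.06,1],[-0.001,0,0.118,-0.1,-0.6,-0.06,1],[-0.001,0,0.118,-0.17,-0.58,-0.06,1],[-0.001,0,0.118,-0.24,-0.56,-0.06,1],[-0.001,0,0.118,-0.3,-0.53,-0.06,1],[-0.001,0,0.118,-0.36,-0.49,-0.06,1],[-0.001,0.001,0.118,-0.41,-0.44,-0.06,1],[-0.001,0.001,0.118,-0.46,-0.39,-0.06,1],[-0.001,0.001,0.118,-0.5,-0.34,-0.06,1],[-0.001,0.001,0.118,-0.54,-0.28,-0.06,1]],
])

```text
time: 19.07
ee_pos: [0.4846, -0.2227, 0.324]
tcp_rot: [146.0, 6.2, 94.1]
wrist_force: [0.1, 0.1, -1.9]
opening: 0.0172
```

```bash
python3 - <<'E'
from plan import *
T=hookpose(S,[.05,0,.16]);err(T);heel(np.eye(4));spin(T,15,1,k=15,comp=(0,0,.0005))
E
```

```text
t 19.07 err tool mm [-79.9 -65.4  13.3] world mm [-40.6 -87.8 -38.6] rot [-0.002  0.02   1.74 ] F [ 0.1  0.1 -1.9] op 17.2 q [-33. -27. -14.  71.  15.  55.]
heel [[ 0.5699 -0.2303  0.1965]]
phi 1.740492187072915 per row 0.11603281247152768
[-0.001, 0.001, 0.116, -0.54, -0.41, 0.05, 1],
[-0.001, 0.001, 0.116, -0.58, -0.34, 0.05, 1],
[-0.001, 0.001, 0.116, -0.62, -0.27, 0.05, 1],
[-0.001, 0.001, 0.116, -0.65, -0.2, 0.05, 1],
[-0.0, 0.001, 0.116, -0.66, -0.12, 0.04, 1],
[-0.0, 0.001, 0.116, -0.67, -0.05, 0.04, 1],
[-0.0, 0.001, 0.116, -0.68, 0.03, 0.04, 1],
[-0.0, 0.001, 0.116, -0.67, 0.11, 0.04, 1],
[0.0, 0.001, 0.116, -0.65, 0.19, 0.04, 1],
[0.0, 0.001, 0.116, -0.62, 0.26, 0.04, 1],
[0.0, 0.001, 0.116, -0.59, 0.33, 0.04, 1],
[0.0, 0.001, 0.116, -0.55, 0.4, 0.04, 1],
[0.001, 0.001, 0.116, -0.5, 0.46, 0.04, 1],
[0.001, 0.001, 0.116, -0.44, 0.51, 0.04, 1],
[0.001, 0.001, 0.116, -0.38, 0.56, 0.04, 1],
```

Call:
servo_tool([
  [[-0.001,0.001,0.116,-0.54,-0.41,0,1],[-0.001,0.001,0.116,-0.58,-0.34,0,1],[-0.001,0.001,0.116,-0.62,-0.27,0,1],[-0.001,0.001,0.116,-0.65,-0.2,0,1],[0,0.001,0.116,-0.66,-0.12,0,1],[0,0.001,0.116,-0.67,-0.05,0,1],[0,0.001,0.116,-0.68,0.03,0,1],[0,0.001,0.116,-0.67,0.11,0,1],[0,0.001,0.116,-0.65,0.19,0,1],[0,0.001,0.116,-0.62,0.26,0,1],[0,0.001,0.116,-0.59,0.33,0,1],[0,0.001,0.116,-0.55,0.4,0,1]],
])

```text
time: 20.07
ee_pos: [0.4444, -0.2924, 0.2965]
tcp_rot: [169.0, -33.0, 15.7]
wrist_force: [0.2, 0.6, -1.2]
opening: 0.0174
```

```bash
python3 - <<'E'
from plan import *
T=hookpose(S,[.05,0,.13]);err(T);heel(S);rows(T,5,1)
E
```

```text
t 20.07 err tool mm [-26.8  11.   34.3] world mm [ -0.4 -18.  -41. ] rot [0.    0.011 0.277] F [ 0.2  0.6 -1.2] op 17.4 q [-45. -24. -15.  72.  22. 128.]
heel [[0.0476 0.0178 0.1699]]
[0.0, 0.002, 0.055, -0.54, 0.22, 0.69, 1],
[0.0, 0.002, 0.056, -0.52, 0.25, 0.68, 1],
[0.0, 0.002, 0.055, -0.51, 0.28, 0.68, 1],
[0.0, 0.002, 0.056, -0.5, 0.3, 0.68, 1],
[0.0, 0.003, 0.055, -0.48, 0.33, 0.69, 1],
end [ 0.444  -0.3105  0.2554] tgt [ 0.444  -0.3105  0.2554]
```

Call:
servo_tool([
  [[0,0.002,0.055,-0.54,0.22,0.69,1],[0,0.002,0.055,-0.52,0.25,0.68,1],[0,0.002,0.055,-0.51,0.28,0.68,1],[0,0.002,0.055,-0.5,0.3,0.65,1],[0,0.003,0.045,-0.3,0.2,0.4,1],[0,0,0,0,0,0,1]],
])

```text
time: 20.57
ee_pos: [0.4422, -0.3096, 0.2545]
tcp_rot: [-179.8, -35.0, -4.1]
wrist_force: [-0.0, 0.8, -2.0]
opening: 0.0173
```

```bash
python3 pk.py; python3 - <<'E'
from plan import *
T=hookpose(S,[.05,0,.12]);err(T);heel(S)
t=imaging.camera("top");s=imaging.camera("scene");cv2.imwrite("pics/d1_t.png",t);cv2.imwrite("pics/d1_s.png",s)
crop(t,"a_t",290,160,350,235,6.6);crop(s,"a_s",140,130,200,230,6)
a=cv2.imread("pics/a_t.png");b=cv2.imread("pics/a_s.png");h=495;cv2.imwrite("pics/d1.png",np.hstack([a[:h,:400],b[60:60+h,:400]]))
E
```

```text
heel,toe,barTop top [[331.1, 193.4], [330.8, 204.0], [335.6, 212.8]] scene [[175.0, 191.1], [175.6, 184.6], [172.1, 150.9]]
t 20.57 err tool mm [-3.7  0.8  8.5] world mm [ 1.8 -0.9 -9.1] rot [ 0.     0.004 -0.01 ] F [-0.   0.8 -2. ] op 17.3 q [-47. -24. -20.  67.  23. 143.]
heel [[0.0477 0.0007 0.1288]]
```

View pics/d1.png

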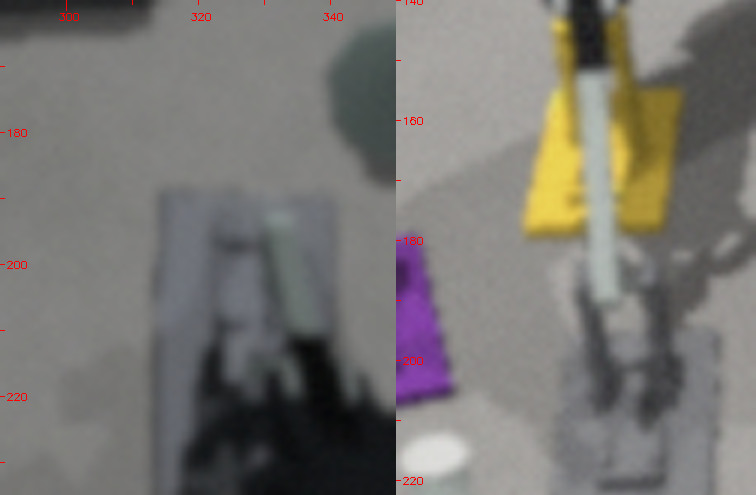

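The hook hangs over the rest with the same offset in the hand as before. I'll go down in two stages.

Call:
servo_tool([
  [[0,0.004,-0.01,0.1,0.1,0.2,1],[0,0,0,-0.57,0,0.82,1],[0,0,0,-0.75,0,1.07,1],[0,0,0,-0.75,0,1.07,1],[0,0,0,-0.75,0,1.07,1],[0,0,0,-0.75,0,1.07,1],[0,0,0,-0.6,0,0.8,1],[0,0,0,-0.3,0,0.4,1],[0,0,0,0,0,0,1]],
])

```text
time: 21.42
ee_pos: [0.4457, -0.3109, 0.174]
tcp_rot: [178.9, -35.4, -2.1]
wrist_force: [-0.0, 0.4, -1.8]
opening: 0.0171
```

```bash
python3 - <<'E'
from plan import *
T=hookpose(S,[.05,0,.012]);err(T);heel(S);rows(T,6,1)
E
```

```text
t 21.42 err tool mm [-22.6  -0.9  28.8] world mm [ -1.7   0.4 -36.6] rot [ 0.002 -0.004  0.018] F [-0.   0.4 -1.8] op 17.1 q [-47. -25. -30.  58.  23. 141.]
heel [[ 0.0522 -0.0007  0.049 ]]
[0.0, -0.001, 0.003, -0.38, -0.02, 0.48, 1],
[0.0, -0.001, 0.003, -0.38, -0.01, 0.48, 1],
[0.001, -0.001, 0.003, -0.37, -0.01, 0.48, 1],
[0.0, -0.0, 0.003, -0.38, -0.01, 0.48, 1],
[0.001, -0.001, 0.003, -0.37, -0.01, 0.48, 1],
[0.0, -0.0, 0.003, -0.38, -0.01, 0.49, 1],
end [ 0.444  -0.3105  0.1374] tgt [ 0.444  -0.3105  0.1374]
```

Call:
servo_tool([
  [[0,-0.003,0.012,-0.4,-0.05,0.25,1],[0.001,-0.002,0.006,-0.5,-0.02,0.6,1],[0,0,0,-0.5,0,0.7,1],[0,0,0,-0.3,0,0.45,1],[0,0,0,0,0,0,1]],
])

```text
time: 21.83
ee_pos: [0.4437, -0.3107, 0.1473]
tcp_rot: [179.7, -35.2, -3.4]
wrist_force: [-0.5, 0.2, -1.5]
opening: 0.0174
```

```bash
python3 - <<'E'
from plan import *
T=hookpose(S,[.05,0,.012]);err(T);heel(S);rows(T,4,1)
E
```

```text
t 21.83 err tool mm [-5.4 -0.3  8.2] world mm [ 0.3  0.2 -9.8] rot [ 0.003 -0.001 -0.001] F [-0.5  0.2 -1.5] op 17.4 q [-47. -25. -32.  55.  23. 142.]
heel [[ 0.0498 -0.0007  0.0219]]
[0.001, -0.0, -0.0, -0.14, -0.01, 0.2, 1],
[0.001, -0.0, -0.0, -0.13, -0.01, 0.21, 1],
[0.0, -0.0, -0.0, -0.14, -0.0, 0.2, 1],
[0.001, -0.001, -0.001, -0.13, -0.01, 0.21, 1],
end [ 0.4441 -0.3105  0.1374] tgt [ 0.444  -0.3105  0.1374]
```

Call:
servo_tool([
  [[0,0,0,-0.18,0,0.26,1],[0,0,0,-0.18,0,0.26,1],[0,0,0,-0.15,0,0.2,1],[0,0,0,-0.06,0,0.1,1],[0,0,0,0,0,0,1]],
])

```text
time: 22.25
ee_pos: [0.4443, -0.3112, 0.1374]
tcp_rot: [179.6, -35.3, -3.3]
wrist_force: [0.4, -0.2, -1.8]
opening: 0.0171
```

```bash
python3 - <<'E'
from plan import *
T=hookpose(S,[.05,0,.012]);err(T);heel(S)
E
```

```text
t 22.25 err tool mm [-0.2 -0.7 -0.2] world mm [-0.3  0.7  0.1] rot [ 0.004 -0.002  0.   ] F [ 0.4 -0.2 -1.8] op 17.1 q [-47. -25. -33.  54.  23. 142.]
heel [[ 0.0506 -0.0012  0.0121]]
```

Back at the original pose within 1 mm. I'll open.

Call:
servo_tool([
  [[0,0,0,-0.06,0,0.08,1],[0,0,0,0,0,0,2],[0,0,0,0,0,0,2.5],[0,0,0,0,0,0,4],[0,0,0,0,0,0,6],[0,0,0,0,0,0,8.5],[0,0,0,0,0,0,8.5],[0,0,0,0,0,0,8.5]],
])

```text
time: 22.92
ee_pos: [0.4451, -0.3119, 0.1386]
tcp_rot: [179.4, -35.5, -3.2]
wrist_force: [0.3, -0.4, -0.3]
opening: 0.0833
```

```bash
python3 - <<'E'
from plan import *
T=hookpose(S,[.05,0,.012]);err(T)
s=imaging.camera("scene");crop(s,"d2",130,130,230,230,6)
E
```

```text
t 22.92 err tool mm [-1.6 -1.3  0.2] world mm [-1.1  1.4 -1.2] rot [ 0.005 -0.005  0.002] F [ 0.3 -0.4 -0.3] op 83.3 q [-47. -25. -33.  54.  23. 142.]
```

View pics/d2.png

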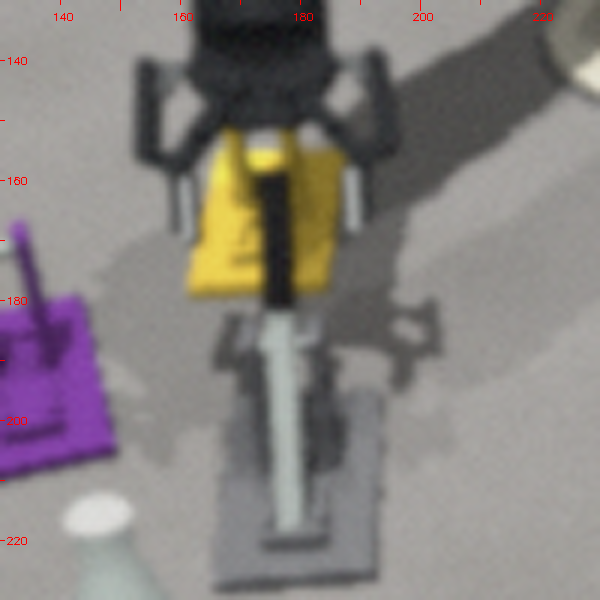

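The hook stands in the rest as before (handle 173–177, foot behind the stop at (178,218)). I'll retreat along the tool axis.

Call:
servo_tool([
  [[0,0,0,0,0,-0.6,8.5],[0,0,0,0,0,-1.2,8.5],[0,0,0,0,0,-1.5,8.5],[0,0,0,0,0,-1.8,8.5],[0,0,0,0,0,-1.8,8.5],[0,0,0,0,0,-1.8,8.5],[0,0,0,0,0,-1.8,8.5],[0,0,0,0,0,-1.5,8.5]],
])

```text
time: 23.63
ee_pos: [0.3715, -0.3042, 0.2386]
tcp_rot: [179.7, -35.3, -3.2]
wrist_force: [0.5, 0.3, 0.4]
opening: 0.0849
```

```bash
python3 - <<'E'
from plan import *
t=imaging.camera("top");s=imaging.camera("scene");cv2.imwrite("pics/e1_t.png",t);cv2.imwrite("pics/e1_s.png",s)
crop(t,"e_t",200,140,290,245,5);
t0=cv2.imread("pics/top0.png");s0=cv2.imread("pics/scene0.png")
crop(t,"a",300,185,350,245,7);crop(t0,"b",300,185,350,245,7);
cv2.imwrite("pics/e1.png",np.hstack([cv2.imread("pics/e_t.png")[:420],cv2.imread("pics/a.png")[:420]]))
crop(s,"a",150,150,210,235,7);crop(s0,"b",150,150,210,235,7);
cv2.imwrite("pics/e2.png",np.hstack([cv2.imread("pics/a.png")[:595,:400],cv2.imread("pics/b.png")[:595,:400]]))
crop(s,"e3",240,150,330,250,6)
print(cur()[1]["q"].round(0),cur()[0][:3,3])
E
```

```text
[-55. -31. -25.  71.  27. 134.] [ 0.37189171 -0.30507435  0.24007037]
```

View pics/e1.png

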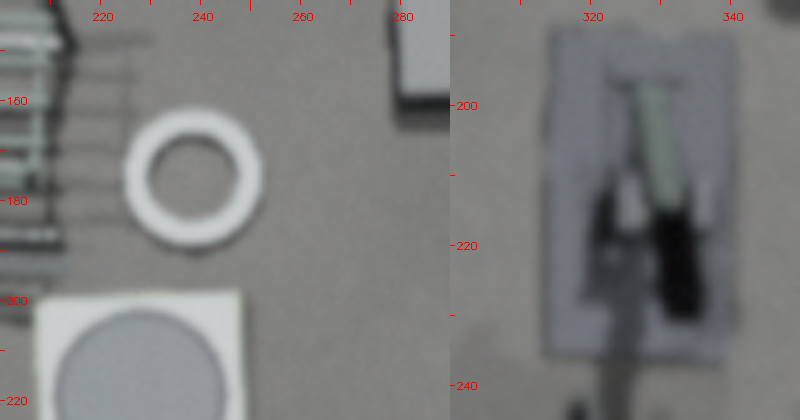

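View pics/e2.png

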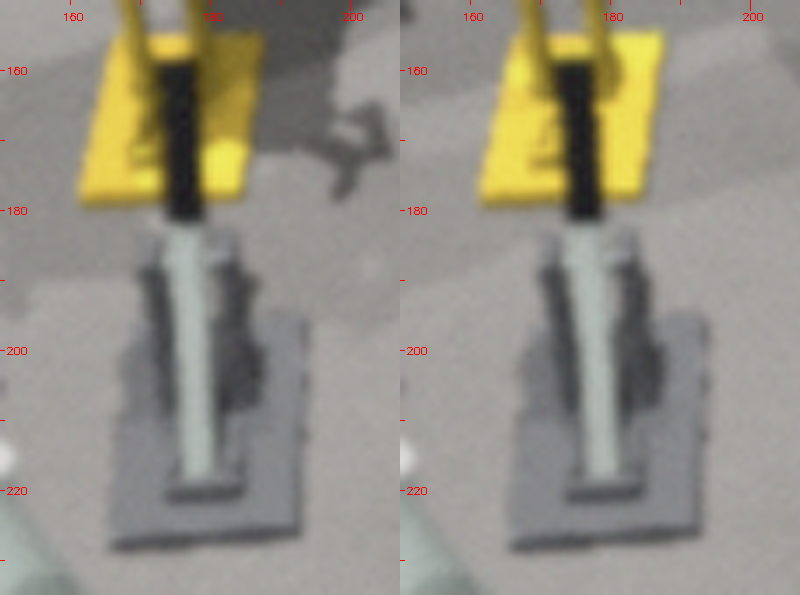

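View pics/e3.png

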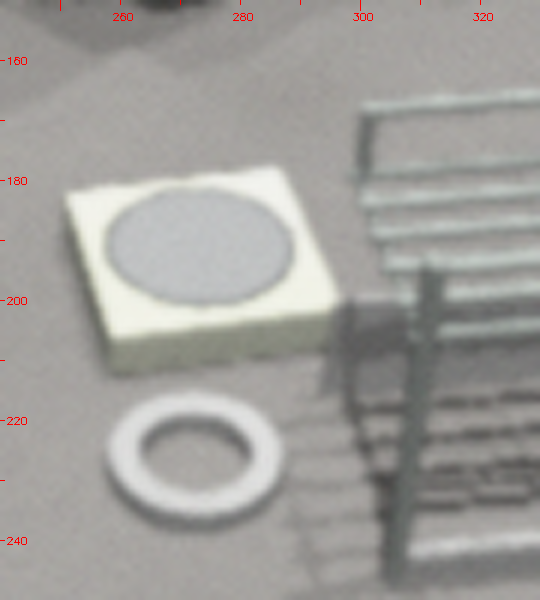

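The hook matches the start picture in both views. The ring outline reads top 224.5–252 × 161.5–189 and scene 257.5–287, top edge 215.3. Now to localise it and plan the pinch.

```bash
python3 - <<'E'
from plan import *
a=np.linspace(0,2*np.pi,400); ci=np.c_[.048*np.cos(a),.048*np.sin(a),0*a+.016]
off={"top":p[:2],"scene":p[2:4]}
# image-based ellipse on top image
t=cv2.imread("pics/e1_t.png");g=cv2.cvtColor(t,cv2.COLOR_BGR2GRAY)
roi=np.zeros_like(g);roi[155:196,215:262]=255
m=((g>165)&(roi>0)).astype(np.uint8)
cs,_=cv2.findContours(m,cv2.RETR_EXTERNAL,cv2.CHAIN_APPROX_NONE);c=max(cs,key=len)
print("ellipse",cv2.fitEllipse(c), g[170:180,232].tolist())
def rr(q):
    P=ci+[q[0],q[1],0];T=proj("top",P)+off["top"]+.5;Sc=proj("scene",P)+off["scene"]+.5
    return [T[:,0].min()-224.5,T[:,0].max()-252,T[:,1].min()-161.5,T[:,1].max()-189,Sc[:,0].min()-257.5,Sc[:,0].max()-287,Sc[:,1].min()-215.3]
s=least_squares(rr,[.63,0]);print(s.x,s.fun.round(1));np.save("ring.npy",s.x)
print("guard frame",tf(np.linalg.inv(G),[*s.x,0]).round(4))
print("ellipse centre ->",back("top",np.array(cv2.fitEllipse(c)[0])-off["top"],.016))
print("base in ring-relative",B[:3,3])
E
```

```text
ellipse ((238.0453338623047, 174.63372802734375), (25.62157440185547, 26.34430503845215), 81.83258819580078) [105, 103, 116, 124, 129, 130, 134, 133, 135, 135]
[ 0.61810491 -0.0135457 ] [0.  0.4 0.2 0.1 0.4 0.1 0.2]
guard frame [[-0.007  -0.2243  0.    ]]
ellipse centre -> [[ 0.61869463 -0.01379431  0.016     ]]
base in ring-relative [0.46568141 0.02090956 0.        ]
```

```bash
cat >> plan.py <<'E'
if os.path.exists("ring.npy"):
    RG=np.load("ring.npy");Y=np.pi/4;ud=np.array([np.sin(Y),-np.cos(Y)])
    def ringpick(z,c=RG): return down([*(np.array(c)+.0395*ud),z],Y)
E
python3 - <<'E'
from plan import *
T=cur()[0];T[:3,3]+=[0,.10,.09];C=rows(T,6,8.5)
P=ringpick(.12);print(P[:3,3]);rows(P,18,4.5,C)
E
```

```text
[0.0, 0.0, 0.0, 0.79, -1.65, -1.29, 8.5],
[0.0, 0.0, 0.0, 0.79, -1.65, -1.29, 8.5],
[0.0, 0.0, 0.0, 0.79, -1.66, -1.29, 8.5],
[0.0, 0.0, 0.0, 0.79, -1.65, -1.29, 8.5],
[0.0, 0.0, 0.0, 0.8, -1.66, -1.29, 8.5],
[0.0, 0.0, 0.0, 0.79, -1.65, -1.29, 8.5],
end [ 0.3719 -0.2051  0.33  ] tgt [ 0.3719 -0.2051  0.3301]
[ 0.64603563 -0.04147642  0.12      ]
[0.015, -0.032, -0.045, 0.52, -1.01, 1.79, 4.5],
[0.015, -0.032, -0.045, 0.62, -0.95, 1.79, 4.5],
[0.015, -0.032, -0.045, 0.72, -0.9, 1.78, 4.5],
[0.015, -0.032, -0.045, 0.82, -0.84, 1.77, 4.5],
[0.015, -0.032, -0.045, 0.91, -0.77, 1.76, 4.5],
[0.015, -0.032, -0.045, 1.0, -0.7, 1.74, 4.5],
[0.015, -0.032, -0.046, 1.09, -0.63, 1.71, 4.5],
[0.015, -0.032, -0.045, 1.17, -0.55, 1.69, 4.5],
[0.015, -0.032, -0.045, 1.24, -0.47, 1.65, 4.5],
[0.015, -0.032, -0.046, 1.32, -0.39, 1.62, 4.5],
[0.015, -0.032, -0.045, 1.38, -0.3, 1.58, 4.5],
[0.015, -0.032, -0.046, 1.45, -0.22, 1.54, 4.5],
[0.015, -0.032, -0.045, 1.5, -0.13, 1.5, 4.5],
[0.014, -0.032, -0.046, 1.55, -0.03, 1.45, 4.5],
[0.015, -0.033, -0.045, 1.6, 0.06, 1.4, 4.5],
[0.014, -0.032, -0.046, 1.64, 0.15, 1.34, 4.5],
[0.015, -0.033, -0.045, 1.67, 0.24, 1.28, 4.5],
[0.014, -0.032, -0.046, 1.7, 0.34, 1.23, 4.5],
end [ 0.646  -0.0415  0.12  ] tgt [ 0.646  -0.0415  0.12  ]
```

Call:
servo_tool([
  [[0,0,0,0.8,-0.4,-1.3,8.5],[0,0,0,0.8,-1.0,-1.3,8.5],[0,0,0,0.8,-1.65,-1.3,8.5],[0,0,0,0.8,-2.0,-1.3,8.5],[0,0,0,0.8,-2.4,-1.3,8.5],[0,0,0,0.8,-2.4,-1.3,8.5]],
])

```text
time: 24.23
ee_pos: [0.3716, -0.2057, 0.326]
tcp_rot: [-179.9, -34.9, -4.0]
wrist_force: [1.0, -0.4, 0.5]
opening: 0.0853
```

```bash
python3 - <<'E'
from plan import *
P=ringpick(.14);err(P);rows(P,18,4.5)
E
```

```text
t 24.23 err tool mm [ 108.7 -182.4  303. ] world mm [ 274.5  164.2 -186. ] rot [ 0.259 -0.572 -0.827] F [ 1.  -0.4  0.5] op 85.3 q [-43. -39. -20.  80.  21. 146.]
[0.014, -0.032, -0.046, 0.6, -1.01, 1.68, 4.5],
[0.014, -0.032, -0.046, 0.7, -0.96, 1.68, 4.5],
[0.014, -0.032, -0.046, 0.8, -0.9, 1.67, 4.5],
[0.014, -0.032, -0.046, 0.89, -0.84, 1.65, 4.5],
[0.014, -0.032, -0.046, 0.98, -0.77, 1.63, 4.5],
[0.014, -0.032, -0.046, 1.07, -0.7, 1.61, 4.5],
[0.015, -0.032, -0.046, 1.15, -0.63, 1.58, 4.5],
[0.014, -0.032, -0.046, 1.23, -0.55, 1.55, 4.5],
[0.015, -0.032, -0.046, 1.3, -0.47, 1.52, 4.5],
[0.014, -0.031, -0.046, 1.37, -0.39, 1.49, 4.5],
[0.015, -0.032, -0.046, 1.43, -0.31, 1.45, 4.5],
[0.014, -0.031, -0.046, 1.49, -0.22, 1.4, 4.5],
[0.015, -0.032, -0.046, 1.54, -0.13, 1.36, 4.5],
[0.014, -0.031, -0.046, 1.58, -0.03, 1.31, 4.5],
[0.015, -0.032, -0.046, 1.62, 0.06, 1.26, 4.5],
[0.014, -0.031, -0.046, 1.66, 0.15, 1.21, 4.5],
[0.015, -0.032, -0.046, 1.69, 0.24, 1.15, 4.5],
[0.014, -0.031, -0.046, 1.71, 0.34, 1.09, 4.5],
end [ 0.6461 -0.0414  0.14  ] tgt [ 0.646  -0.0415  0.14  ]
```

Call:
servo_tool([
  [[0.014,-0.032,-0.046,0.6,-1.01,1.68,4.5],[0.014,-0.032,-0.046,0.7,-0.96,1.68,4.5],[0.014,-0.032,-0.046,0.8,-0.9,1.67,4.5],[0.014,-0.032,-0.046,0.89,-0.84,1.65,4.5],[0.014,-0.032,-0.046,0.98,-0.77,1.63,4.5],[0.014,-0.032,-0.046,1.07,-0.7,1.61,4.5],[0.015,-0.032,-0.046,1.15,-0.63,1.58,4.5],[0.014,-0.032,-0.046,1.23,-0.55,1.55,4.5],[0.015,-0.032,-0.046,1.3,-0.47,1.52,4.5],[0.014,-0.031,-0.046,1.37,-0.39,1.49,4.5],[0.015,-0.032,-0.046,1.43,-0.31,1.45,4.5],[0.014,-0.031,-0.046,1.49,-0.22,1.4,4.5]],
])

```text
time: 25.23
ee_pos: [0.5628, -0.0841, 0.1972]
tcp_rot: [175.9, -10.6, 31.2]
wrist_force: [-0.5, -0.3, 0.8]
opening: 0.0447
```

```bash
python3 - <<'E'
from plan import *
P=ringpick(.12);err(P);rows(P,6,4.5)
E
```

```text
t 25.23 err tool mm [77.5 -0.1 93.2] world mm [ 83.2  42.6 -77.2] rot [ 0.094 -0.175 -0.248] F [-0.5 -0.3  0.8] op 44.7 q [-10.  -4.  -4.  80.   4. 139.]
[0.016, -0.029, -0.041, 1.29, -0.0, 1.55, 4.5],
[0.016, -0.029, -0.041, 1.34, 0.08, 1.52, 4.5],
[0.016, -0.029, -0.041, 1.37, 0.15, 1.47, 4.5],
[0.015, -0.029, -0.041, 1.41, 0.24, 1.43, 4.5],
[0.016, -0.03, -0.042, 1.44, 0.31, 1.39, 4.5],
[0.015, -0.029, -0.041, 1.46, 0.4, 1.33, 4.5],
end [ 0.646  -0.0415  0.12  ] tgt [ 0.646  -0.0415  0.12  ]
```

Call:
servo_tool([
  [[0.016,-0.029,-0.041,1.29,0,1.45,4.5],[0.016,-0.029,-0.041,1.34,0.08,1.42,4.5],[0.016,-0.029,-0.041,1.37,0.15,1.4,4.5],[0.015,-0.029,-0.041,1.41,0.24,1.35,4.5],[0.016,-0.03,-0.042,1.44,0.31,1.3,4.5],[0.012,-0.02,-0.03,0.9,0.3,0.8,4.5],[0,0,0,0,0,0,4.5]],
])

```text
time: 25.82
ee_pos: [0.6453, -0.0367, 0.1129]
tcp_rot: [-179.5, 0.4, 45.4]
wrist_force: [0.4, -1.0, 0.0]
opening: 0.0451
```

```bash
python3 - <<'E'
from plan import *
P=ringpick(.06);err(P);rows(P,5,4.2)
E
```

```text
t 25.82 err tool mm [-2.5  4.3 52.9] world mm [  0.7  -4.8 -52.9] rot [-0.009  0.008  0.008] F [ 0.4 -1.   0. ] op 45.1 q [ -3.  18.  12.  85.   0. 131.]
[-0.002, 0.002, 0.002, -0.05, 0.09, 1.06, 4.2],
[-0.002, 0.001, 0.001, -0.05, 0.08, 1.06, 4.2],
[-0.002, 0.002, 0.002, -0.05, 0.08, 1.06, 4.2],
[-0.002, 0.001, 0.001, -0.06, 0.08, 1.06, 4.2],
[-0.001, 0.002, 0.002, -0.05, 0.08, 1.05, 4.2],
end [ 0.646  -0.0414  0.06  ] tgt [ 0.646  -0.0415  0.06  ]
```

Call:
servo_tool([
  [[-0.004,0.004,0.004,-0.12,0.2,0.6,4.2],[-0.003,0.003,0.003,-0.1,0.2,1.0,4.2],[0,0,0,0,0,1.2,4.2],[0,0,0,0,0,1.2,4.2],[0,0,0,0,0,0.8,4.2],[0,0,0,0,0,0,4.2]],
])

```text
time: 26.32
ee_pos: [0.6443, -0.0426, 0.0599]
tcp_rot: [180.0, -0.1, 44.6]
wrist_force: [0.4, -0.2, 0.1]
opening: 0.0418
```

```bash
python3 - <<'E'
from plan import *
P=ringpick(.003);err(P)
t=imaging.camera("top");s=imaging.camera("scene");cv2.imwrite("pics/f1_t.png",t)
crop(t,"a_t",205,140,285,215,5);crop(s,"a_s",240,165,320,250,5)
cv2.imwrite("pics/f1.png",np.hstack([cv2.imread("pics/a_t.png")[:375],cv2.imread("pics/a_s.png")[:375]]))
E
```

```text
t 26.32 err tool mm [ 1.9  0.4 56.9] world mm [  1.8   1.1 -56.9] rot [ 0.    -0.002 -0.007] F [ 0.4 -0.2  0.1] op 41.8 q [ -4.  18.   6.  78.   0. 132.]
```

View pics/f1.png

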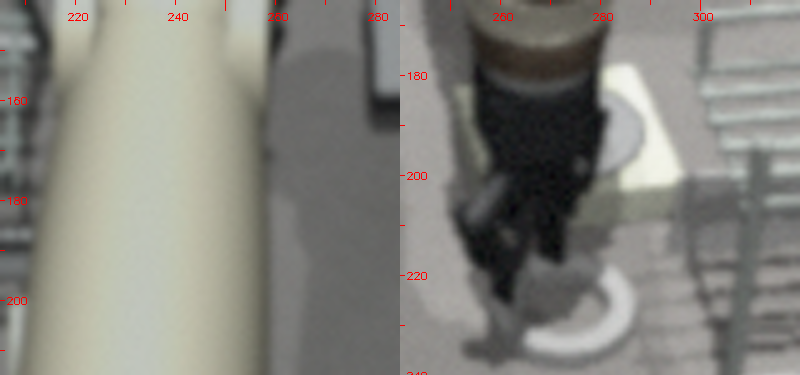

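```bash
python3 - <<'E'
from plan import *
C=cur()[0]
for k in(-.021,-.028,.021,.028): print(k,proj("scene",C[:3,3]+k*C[:3,1]).round(1), (C[:3,3]+k*C[:3,1]).round(3))
s=imaging.camera("scene");crop(s,"f2",240,185,300,245,10)
E
```

```text
-0.021 [[269.  217.4]] [ 0.63  -0.028  0.062]
-0.028 [[270.2 216.2]] [ 0.625 -0.023  0.062]
0.021 [[261.6 224.9]] [ 0.66  -0.057  0.062]
0.028 [[260.3 226.2]] [ 0.665 -0.062  0.062]
```

View pics/f2.png

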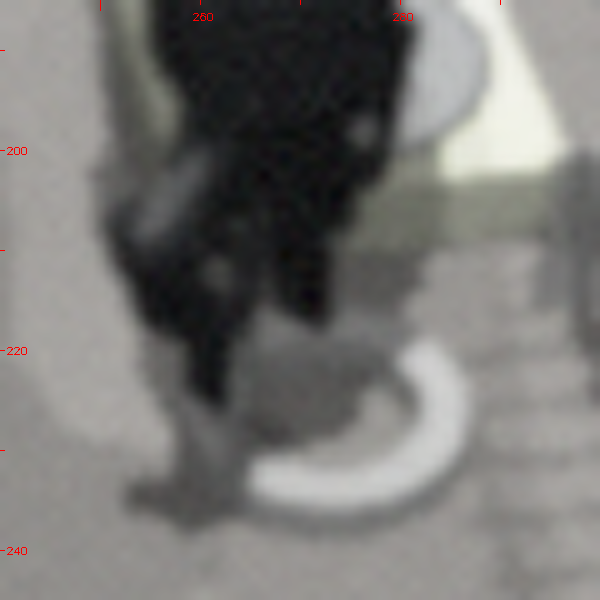

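Fingertips appear at (261,225) and (270.5,217.5), as predicted, so they straddle the rim. Going down.

Call:
servo_tool([
  [[0,0,-0.003,0.1,0,0.8,4.2],[0,0,-0.003,0.1,0,1.2,4.2],[0,0,0,0,0,1.2,4.2],[0,0,0,0,0,0.9,4.2],[0,0,0,0,0,0.5,4.2],[0,0,0,0,0,0,4.2]],
])

```text
time: 26.97
ee_pos: [0.6486, -0.0409, 0.0139]
tcp_rot: [179.7, -0.4, 45.0]
wrist_force: [-0.0, -0.0, 0.1]
opening: 0.0424
```

```bash
python3 - <<'E'
from plan import *
err(ringpick(.003))
E
```

```text
t 26.97 err tool mm [-2.2 -1.5 10.9] world mm [ -2.5  -0.5 -10.9] rot [ 0.005 -0.007  0.   ] F [-0.  -0.   0.1] op 42.4 q [ -4.  19.   3.  73.   0. 131.]
```

Call:
servo_tool([
  [[0.003,-0.005,0,-0.2,-0.1,0.4,4.2],[0,0,0,0,0,0.4,4.2],[0,0,0,0,0,0.2,4.2],[0,0,0,0,0,0,4.2]],
])

```text
time: 27.3
ee_pos: [0.646, -0.0416, 0.0022]
tcp_rot: [179.9, -0.0, 45.0]
wrist_force: [1.3, -0.3, -0.6]
opening: 0.0422
```

```bash
python3 - <<'E'
from plan import *
err(ringpick(.003))
E
```

```text
t 27.3 err tool mm [ 0.1 -0.1 -0.8] world mm [0.  0.2 0.8] rot [ 0.001 -0.     0.001] F [ 1.3 -0.3 -0.6] op 42.2 q [ -4.  20.   2.  72.  -0. 131.]
```

Call:
servo_tool([
  [[0,0,0,0,0,-0.2,3],[0,0,0,0,0,0,2],[0,0,0,0,0,0,1],[0,0,0,0,0,0,1],[0,0,0,0,0,0,1],[0,0,0,0,0,0,1],[0,0,0,0,0,0,1]],
], force=40)

```text
time: 27.88
ee_pos: [0.6465, -0.0418, 0.0053]
tcp_rot: [179.9, -0.1, 45.0]
wrist_force: [-0.7, 0.0, -1.1]
opening: 0.0169
```

```bash
python3 - <<'E'
from plan import *
err(ringpick(.003))
C=cur()[0];np.save("rgrasp.npy",C)
T=C.copy();T[2,3]+=.1;rows(T,8,1)
E
```

```text
t 27.88 err tool mm [-0.1 -0.6  2.3] world mm [-0.5  0.3 -2.3] rot [ 0.002 -0.001  0.   ] F [-0.7  0.  -1.1] op 16.9 q [ -4.  20.   2.  72.  -0. 131.]
[0.0, 0.0, 0.0, 0.0, 0.0, -1.25, 1],
[0.0, 0.0, 0.0, 0.0, 0.0, -1.25, 1],
[0.0, 0.0, 0.0, 0.0, 0.0, -1.25, 1],
[0.0, 0.0, 0.0, 0.0, 0.0, -1.25, 1],
[0.0, 0.0, 0.0, 0.0, 0.01, -1.25, 1],
[0.0, 0.0, 0.0, 0.0, 0.0, -1.25, 1],
[0.0, 0.0, 0.0, 0.0, 0.01, -1.25, 1],
[0.0, 0.0, 0.0, 0.01, 0.0, -1.25, 1],
end [ 0.6465 -0.0418  0.1053] tgt [ 0.6465 -0.0418  0.1053]
```

Gripped at 16.9 mm (rim 17 mm). Lifting.

Call:
servo_tool([
  [[0,0,0,0,0,-0.4,1],[0,0,0,0,0,-0.8,1],[0,0,0,0,0,-1.2,1],[0,0,0,0,0,-1.5,1],[0,0,0,0,0,-1.5,1],[0,0,0,0,0,-1.5,1],[0,0,0,0,0,-1.5,1],[0,0,0,0,0,-1.0,1],[0,0,0,0,0,0,1]],
])

```text
time: 28.63
ee_pos: [0.6462, -0.0417, 0.1104]
tcp_rot: [179.8, -0.1, 45.0]
wrist_force: [1.2, -1.6, -0.5]
opening: 0.0167
```

```bash
python3 - <<'E'
from plan import *
s=imaging.camera("scene");crop(s,"g1",235,165,305,245,7)
C,o=cur();print(o["opening"],o["wrist_force"],C[:3,3])
# ring centre in tool frame at grasp
Cg=np.load("rgrasp.npy");RT=np.linalg.inv(Cg)@np.array([*RG,0,1]);np.save("RT.npy",RT);print(RT)
# target: ring centre at plate, tool yaw Y
def place(z,off=(0,0)):
    T=Cg.copy();T[:3,:3]=down([0,0,0],Y)[:3,:3];c=T[:3,:3]@RT[:3];T[:3,3]=np.array([B[0,3]+off[0],B[1,3]+off[1],.035+z])-c;return T
T=place(.06);rows(T,10,1)
P=np.c_[ci:=np.c_[.048*np.cos(a:=np.linspace(0,6.28,8)),.048*np.sin(a)],0*a+.016]
E
```

```text
0.016620063198214654 [ 0.76420566 -0.28612007 -1.42439624] [ 0.64607071 -0.04166181  0.10950194]
[-1.21429133e-04 -4.00995385e-02  5.21727081e-03  1.00000000e+00]
[0.0, -0.0, 0.0, -0.83, -1.32, 0.09, 1],
[0.0, -0.0, 0.0, -0.83, -1.32, 0.09, 1],
[0.0, -0.0, 0.0, -0.83, -1.32, 0.09, 1],
[0.001, -0.0, 0.0, -0.83, -1.32, 0.08, 1],
[0.0, -0.0, 0.0, -0.83, -1.32, 0.09, 1],
[0.001, -0.0, 0.0, -0.83, -1.32, 0.09, 1],
[0.0, -0.001, 0.0, -0.83, -1.31, 0.09, 1],
[0.001, -0.0, 0.0, -0.83, -1.32, 0.09, 1],
[0.0, -0.001, 0.0, -0.84, -1.31, 0.09, 1],
[0.001, -0.0, 0.0, -0.83, -1.32, 0.08, 1],
end [ 0.4941 -0.0073  0.1003] tgt [ 0.4941 -0.0074  0.1002]
```

View pics/g1.png

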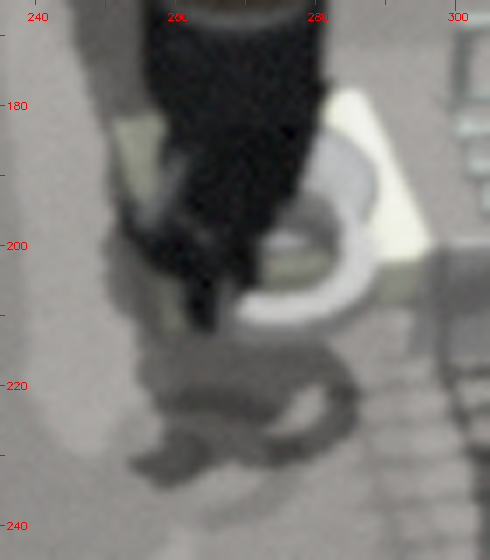

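The ring is in the gripper and level (right edge at about (288,200)). I'll move it above the plate.

Call:
servo_tool([
  [[0,0,0,-0.4,-0.66,0,1],[0,0,0,-0.83,-1.32,0,1],[0,0,0,-0.83,-1.32,0,1],[0.001,0,0,-0.83,-1.32,0,1],[0,0,0,-0.83,-1.32,0,1],[0.001,0,0,-0.83,-1.32,0,1],[0,-0.001,0,-0.83,-1.32,0,1],[0.001,0,0,-0.83,-1.32,0,1],[0,-0.001,0,-0.83,-1.32,0,1],[0.001,0,0,-0.6,-1.0,0,1],[0,0,0,-0.3,-0.5,0,1],[0,0,0,0,0,0,1]],
])

```text
time: 29.68
ee_pos: [0.482, -0.0054, 0.0963]
tcp_rot: [-179.2, 0.7, 45.0]
wrist_force: [0.2, -0.4, -1.7]
opening: 0.0166
```

```bash
cat >> plan.py <<'E'
if os.path.exists("RT.npy"):
    RT=np.load("RT.npy")
    def place(z,off=(0,0)):
        T=down([0,0,0],Y);c=T[:3,:3]@RT[:3];T[:3,3]=np.array([B[0,3]+off[0],B[1,3]+off[1],.035+z])-c;return T
E
python3 - <<'E'
from plan import *
err(place(.03))
s=imaging.camera("scene");crop(s,"g2",230,150,310,230,7)
E
```

```text
t 29.68 err tool mm [ 7.5 10.3 25.8] world mm [ 12.1  -1.9 -26.1] rot [-0.014  0.013  0.   ] F [ 0.2 -0.4 -1.7] op 16.6 q [ -1.  -4. -14.  81.   0. 134.]
```

View pics/g2.png

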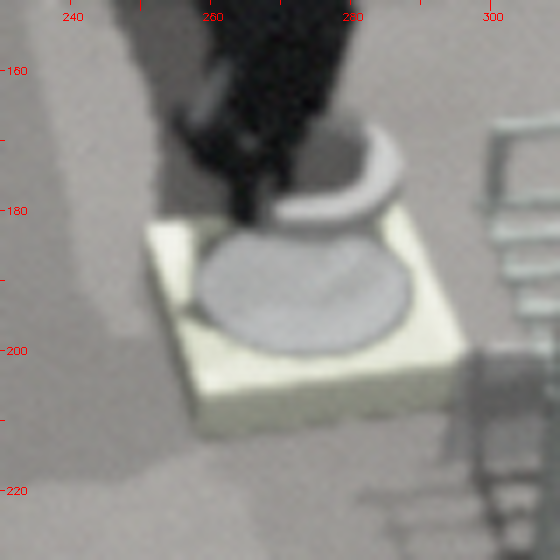

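Call:
servo_tool([
  [[-0.007,0.006,0,0.35,0.5,0.3,1],[-0.007,0.006,0,0.35,0.45,0.6,1],[0,0,0,0,0,0.8,1],[0,0,0,0,0,0.6,1],[0,0,0,0,0,0,1]],
])

```text
time: 30.15
ee_pos: [0.4972, -0.008, 0.0695]
tcp_rot: [179.9, -0.0, 45.0]
wrist_force: [-0.5, -0.5, -2.8]
opening: 0.0166
```

```bash
python3 - <<'E'
from plan import *
err(place(.002))
E
```

```text
t 30.15 err tool mm [-1.7 -2.7 27.3] world mm [ -3.    0.6 -27.3] rot [ 0.002 -0.001 -0.   ] F [-0.5 -0.5 -2.8] op 16.6 q [ -1.  -2. -15.  77.  -0. 134.]
```

Call:
servo_tool([
  [[0,0,0,-0.1,-0.15,0.6,1],[0,0,0,-0.05,-0.1,0.8,1],[0,0,0,0,0,0.6,1],[0,0,0,0,0,0.3,1],[0,0,0,0,0,0,1]],
])

```text
time: 30.57
ee_pos: [0.4935, -0.0074, 0.0425]
tcp_rot: [-180.0, 0.1, 45.0]
wrist_force: [-0.7, -0.3, -1.4]
opening: 0.0169
```

```bash
python3 - <<'E'
from plan import *
err(place(.000))
s=imaging.camera("scene");crop(s,"g3",230,150,310,230,7)
T=proj("scene",tf(np.eye(4),(cur()[0]@RT)[:3]));print(T)
E
```

```text
t 30.57 err tool mm [0.5 0.4 2.3] world mm [ 0.6  0.  -2.3] rot [-0.     0.001 -0.001] F [-0.7 -0.3 -1.4] op 16.9 q [ -1.  -2. -18.  74.  -0. 134.]
[[272.47761868 189.95693534]]
```

View pics/g3.png

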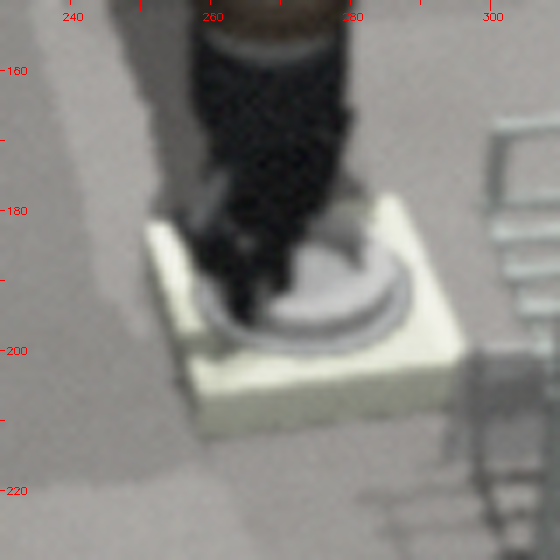

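The ring sits concentric with the glass about 2 mm above it. I'll lower and release.

Call:
servo_tool([
  [[0,0,0,0.03,0.03,0.12,1],[0,0,0,0,0,0.1,1],[0,0,0,0,0,0,1],[0,0,0,0,0,0,1.9],[0,0,0,0,0,0,2.2],[0,0,0,0,0,0,3.0],[0,0,0,0,0,0,4.0],[0,0,0,0,0,0,4.0]],
])

```text
time: 31.28
ee_pos: [0.4956, -0.0073, 0.0428]
tcp_rot: [179.8, -0.1, 45.0]
wrist_force: [-0.3, 0.5, -0.1]
opening: 0.0401
```

```bash
python3 - <<'E'
from plan import *
err(place(.000))
s=imaging.camera("scene");crop(s,"g4",230,150,310,230,7)
E
```

```text
t 31.28 err tool mm [-1.1 -1.   2.6] world mm [-1.5 -0.  -2.6] rot [ 0.003 -0.002 -0.   ] F [-0.3  0.5 -0.1] op 40.1 q [ -1.  -2. -18.  74.  -0. 134.]
```

View pics/g4.png

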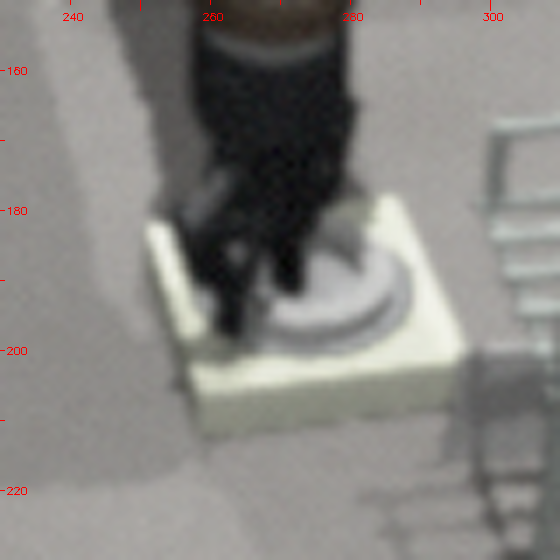

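Released. Now rising straight up and back.

Call:
servo_tool([
  [[0,0,0,0,0,-0.6,4],[0,0,0,0,0,-1.0,4],[0,0,0,0,0,-1.5,4],[0,0,0,0,0,-2.0,4],[0,0,0,0,0,-2.0,4],[0,0,0,0,0,-2.0,4],[0,0,0,0,0,-2.0,4],[0,0,0,0,2.0,-1.5,4],[0,0,0,-1.5,2.0,0,4],[0,0,0,-1.5,2.0,0,4],[0,0,0,-1.5,2.0,0,4],[0,0,0,-1.5,2.0,0,4]],
])

```text
time: 32.33
ee_pos: [0.5244, -0.1206, 0.1872]
tcp_rot: [179.5, -0.4, 45.4]
wrist_force: [0.7, 0.5, 0.6]
opening: 0.04
```

Call:
servo_tool([
  [[0,0,0,-2.0,1.5,0,4],[0,0,0,-2.0,1.5,0,4],[0,0,0,-2.0,1.5,0,4],[0,0,0,-2.0,1.5,0,4],[0,0,0,-2.0,1.5,0,4],[0,0,0,-1.0,0.8,0,4],[0,0,0,0,0,0,4],[0,0,0,0,0,0,4]],
])

```text
time: 33.0
ee_pos: [0.5054, -0.2682, 0.195]
tcp_rot: [179.1, -0.6, 45.2]
wrist_force: [-0.5, -0.1, 0.1]
opening: 0.0402
```

```bash
python3 - <<'E'
from plan import *
C,o=cur();print(C[:3,3],o["q"].round(0),o["wrist_force"])
t=imaging.camera("top");s=imaging.camera("scene");cv2.imwrite("pics/k_t.png",t);cv2.imwrite("pics/k_s.png",s)
crop(t,"a",200,190,258,248,7);crop(s,"b",240,165,305,223,7)
cv2.imwrite("pics/k1.png",np.hstack([cv2.imread("pics/a.png")[:400,:400],cv2.imread("pics/b.png")[:400,:400]]))
cv2.imwrite("pics/k2.png",np.hstack([cv2.resize(s,(400,300)),cv2.resize(t,(400,300))]))
E
```

```text
[ 0.50537401 -0.26815513  0.1950001 ] [-28.   6.   8.  90.   0. 107.] [-0.49916237 -0.09126171  0.11873228]
```

View pics/k1.png

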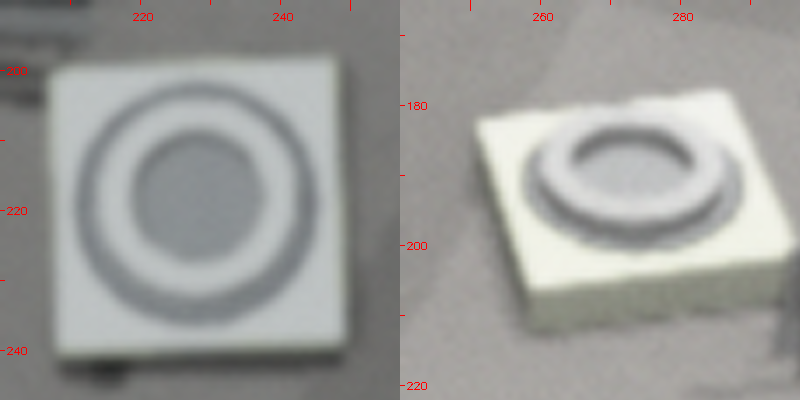

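View pics/k2.png

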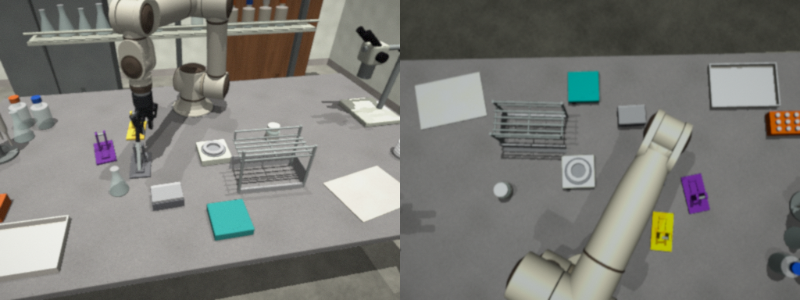

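Call:
servo_tool([
  [[0,0,0,0,0,-2.0,4],[0,0,0,0,0,-2.5,4],[0,0,0,0,0,-2.5,4],[0,0,0,0,0,-2.5,4],[0,0,0,1.5,-1.5,-1.0,4],[0,0,0,1.5,-1.5,0,4],[0,0,0,1.5,-1.5,0,4],[0,0,0,1.5,-1.5,0,4],[0,0,0,1.0,-1.0,0,4],[0,0,0,0,0,0,4],[0,0,0,0,0,0,4]],
])

```text
time: 34.02
ee_pos: [0.5034, -0.1503, 0.3066]
tcp_rot: [179.2, -0.7, 46.1]
wrist_force: [0.3, -0.9, -0.5]
opening: 0.0402
```

```bash
python3 - <<'E'
from plan import *
C,o=cur();print(C[:3,3],o["wrist_force"])
off={"top":p[:2],"scene":p[2:4]}
c=B[:2,3]
for n in("top","scene"): print(n,"plate",proj(n,[*c,.035])+off[n]+.5,"ring top centre expected",proj(n,[*c,.051])+off[n]+.5)
print("ring from hole top",back("top",np.array([228.05,218])-.5-off["top"],.051))
a=np.linspace(0,2*np.pi,400)
def rr(q):
    P=np.c_[q[0]+.048*np.cos(a),q[1]+.048*np.sin(a),0*a+.051];Sc=proj("scene",P)+off["scene"]+.5;T=proj("top",P)+off["top"]+.5
    return [T[:,0].min()-213.3,T[:,0].max()-242.5,Sc[:,0].min()-257.8,Sc[:,0].max()-287]
s=least_squares(rr,c);print(s.x,s.fun.round(1),"plate",c)
t=imaging.camera("top");s=imaging.camera("scene");cv2.imwrite("pics/m_t.png",t);cv2.imwrite("pics/m_s.png",s)
s0=cv2.imread("pics/scene0.png");t0=cv2.imread("pics/top0.png")
crop(s,"a",140,150,240,260,4);crop(s0,"b",140,150,240,260,4)
cv2.imwrite("pics/m1.png",np.hstack([cv2.imread("pics/a.png"),cv2.imread("pics/b.png")]))
crop(t,"a",270,130,370,250,4);crop(t0,"b",270,130,370,250,4)
cv2.imwrite("pics/m2.png",np.hstack([cv2.imread("pics/a.png"),cv2.imread("pics/b.png")]))
E
```

```text
[ 0.50343142 -0.1503423   0.30661053] [ 0.34321994 -0.85796788 -0.53321175]
top plate [[228.31827615 219.01432948]] ring top centre expected [[227.96118218 218.49881771]]
scene plate [[272.93694652 191.33053501]] ring top centre expected [[273.10033241 187.8327415 ]]
ring from hole top [[0.46733773 0.02060516 0.051     ]]
[0.45773538 0.02065201] [ 0.3  0.   1.4 -1.1] plate [0.46568141 0.02090956]
```

View pics/m1.png

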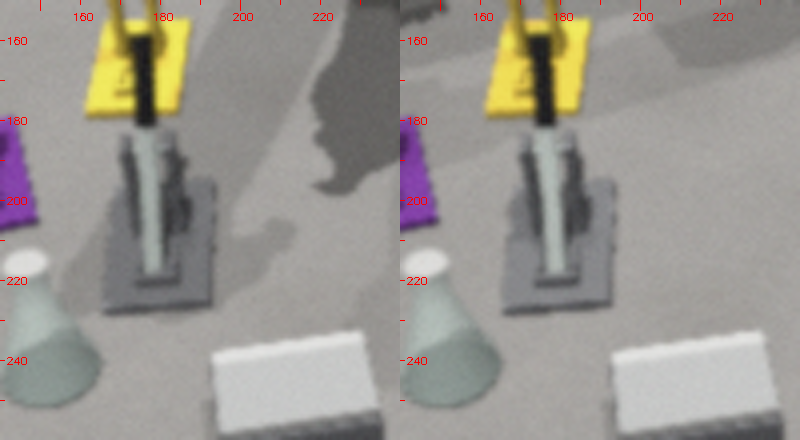

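View pics/m2.png

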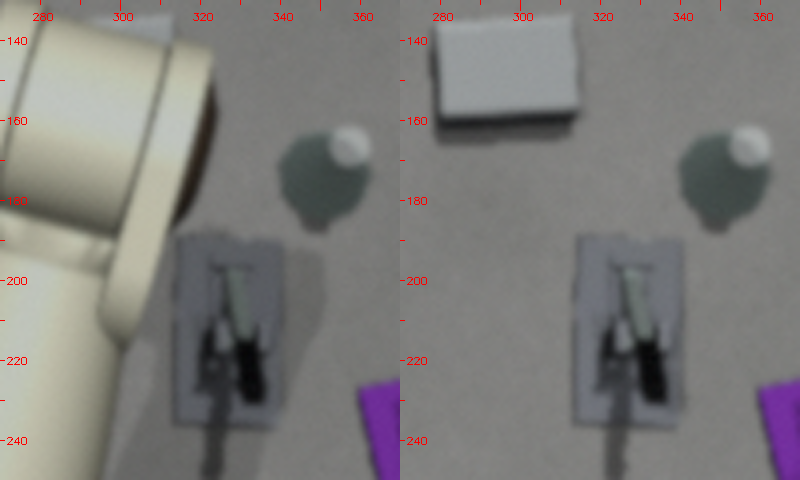

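```bash
python3 - <<'E'
from workcell import bot
print(bot.job_done())
E
```

```text
the job is handed in; nothing more can be done
None
```

I drew the ring out past the guard's open end with the hook, stood the hook back in its rest and laid the ring on the white light base's glass plate. I handed the job in at about 34 s of the 64 s. The interface reports no verdict, so the result below rests on my own measurements.

- **Drawing the ring:** I took the hook from the rest and led it over the sheet under the shelf into the ring's hole. I then pulled the ring along the bench until its centre read y = -0.224 m in the guard's frame (limit -0.188 m). The gripper never touched the ring while it was behind the guard. Joint 6 hit its 180° limit on the way, so I turned the wrist a full turn with the hook in free space, and back again before setting it down.
- **Hook:** I set it down within 1 mm of the pose at which I gripped it. The last pictures show it, the flask and the visible part of the tip box just as they stood at the start. The arm covered part of the tip box in the top view, and I did not compare the jar closely.
- **Ring:** It looks flat in the scene picture, and its hole's centre measures about 2 mm from the plate's centre in the top view.
- **A check that disagreed:** A second fit from the ring's outer edges put it about 8 mm off in x, still within the 15 mm limit. Its residuals exceeded 1 px and those edges hardly fix x, so I went by the hole reading. The wrist force after retreat was about 1 N or less, no more than the free-air readings, and the arm was clear of everything.

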